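Unstack the weighted lino blocks and lay out the printing station

TASK

Two glued lino blocks have been drying under ink jars, with a hand stamp on top of one jar: take both piles apart from the top down, never carrying a block with a jar still on it and never tipping a jar over. Stand the stamp in the small grey tray, the red jar in the middle of the red saucer and the blue jar in the middle of the blue saucer, all upright. Lay the black-lined block on the black-framed bed and the green-lined block on the green-framed bed, lines up, in the middle of the frame and squared up with it.

Things in the scene. Friction and masses are not known exactly. Their poses are not given: they have to be found in the camera images.
- stamp_mid (a point): wooden hand stamp: square foot 34 x 34 mm, 28 mm high, with a round knob above it about 20 mm thick, 57 mm high in all; origin at its centre, 28.5 mm above its foot; z up, x and y along the foot's sides. At the start it stands on the lid of one of the jars.
- red_jar_mid (a point): red ink jar with a fixed white lid, about 60 mm in diameter and 65 mm high (body 57 mm wide up to 50 mm, lid 60 mm wide above that). Origin at its centre, 33 mm above its foot; z up. It stands at the start on one of the two blocks, about 8 mm off the block's middle; either jar may be on either block, and either may carry the stamp.
- blue_jar_mid (a point): blue ink jar with a fixed black lid, about 60 mm in diameter and 65 mm high (body 57 mm wide up to 50 mm, lid 60 mm wide above that). Origin at its centre, 33 mm above its foot; z up. It stands at the start on one of the two blocks, about 8 mm off the block's middle; either jar may be on either block, and either may carry the stamp.
- black_block_mid (a point): lino printing block with black wave lines, 90 x 68 mm and 11 mm thick (the lines stand up to 2 mm higher); grasp it across its short width. Origin at its centre, half-way up; x along its long side, z up. At the start it lies flat on the table under one of the two jars (the jar's centre about 8 mm towards the block's +x end).
- green_block_mid (a point): lino printing block with dull green wave lines, 80 x 60 mm and 11 mm thick (the lines stand up to 2 mm higher); grasp it across its short width. Origin at its centre, half-way up; x along its long side, z up. At the start it lies flat on the table under one of the two jars (the jar's centre about 8 mm towards the block's +x end).
- stamp_tray_in (a point): small square grey tray, 64 x 64 mm outside, 10 mm high, walls 4 mm, so 56 x 56 mm inside; origin at the centre of its inner floor, about 4 mm above the table; x, y along its sides. Fixed.
- red_saucer_in (a point): round red saucer, 92 mm across, rim 8 mm high; flat inner floor about 74 mm across; origin at the centre of that floor, 4 mm above the table. Fixed.
- blue_saucer_in (a point): round blue saucer, 92 mm across, rim 8 mm high; flat inner floor about 74 mm across; origin at the centre of that floor, 4 mm above the table. Fixed.
- black_bed_top (a point): white printing bed with a painted black frame, a flat board 112 x 88 mm; origin at the centre of its flat top face, 6 mm above the table; x runs along its long side, z up. Fixed.
- green_bed_top (a point): white printing bed with a painted green frame, a flat board 112 x 88 mm; origin at the centre of its flat top face, 6 mm above the table; x runs along its long side, z up. Fixed.
Not all that is in view belongs to the job. There is more than one size of the part that bears red_jar_mid; the job needs the larger.

How it is judged:
By the outcome, as a careful person would: the job done as asked, in the order asked, and still so for the second after the job is handed in, with the robot touching nothing.
It also fails if it takes over 144 s, if anything falls off the work surface, if the arm or the gripper's body presses on something with over 40 N, if the wrist force passes 120 N, or if a joint passes its speed limit or range.

ROBOT

A 6-joint arm with a two-finger parallel gripper is mounted at the origin on a cart in front of the work surface, level with it; the furniture and walls round the work are solid. World frame = base frame: x ahead of the robot, y to its left, z up, the work surface at z = 0. Lengths are in m, angles in degrees, forces in N, time in s.
With the tool pointing down it reaches from about 0.275 to 0.75 m from the base axis. Payload 10.2 kg.
Tool frame: the origin (TCP) lies midway between the tips of the shut fingers; the grasp point (between the pads) lies 19 mm behind it; x points along the fingers, y is the direction in which the jaws open and shut, and the axes are right-handed (so a half turn about x gives the same grasp; the last joint's range is limited). The gripper opens to 85 mm and grips with 20 to 120 N. Pads are 22 mm wide; open, the fingers measure 114 mm over their backs; the gripper's body (76 mm by 85 mm) begins 54 mm behind the grasp point. The pads swing forward as they close: fully open they stand 13 mm farther back than shut.
Start: joints at [-87.456, 17.928, 85.812, -0, 76.261, -12.8], TCP at [0.139, -0.506, 0.231] pointing down, gripper open.
Joint ranges: [-168.41, 168.41], [-55.51, 124.54], [10.69, 146.95], [-70.63, 250.63], [1, 178], [-165.06, 165.06]. Speed limits (degrees/s): [136.94, 136.94, 172.46, 180, 180, 180].

INTERFACE

Orientations are given as a 3x3 rotation matrix whose columns are the frame's x, y, z axes.
In Python, from rig import observe, grab_frame, hand_in gives the robot as it stands. The module is installed in compiled form; this text tells all that it offers.
- The arm moves only by the tool carry_out, never from a script. Its argument "increments" is a list of rows, each a list of 6 numbers: the shift along the tool's x, y, z in cm, then the turn, a rotation vector about the tool's x, y, z in rad. In form: [[x, y, z, ax, ay, az], ...]. A call has 1 to 10 rows; each row shifts and turns the commanded pose from where the row before left it, along the tool's axes as they then stand; what a row does not reach is not made up. A row lasts 1/12 s, in which the tool goes at most 41.7 mm and 7.16 degrees, less where a joint would pass 70% of its speed; a pose out of reach is approached as far as the arm can. A call is refused whole if a number of a shift passes 4.17 or a number of a turn 0.125, either way. A call with a gripper value outside its range is refused whole. "gripper" is the finger opening in cm, from 0 to 8.54, set as the call begins (left out, the last holds). The fingers move at their own pace and stop on an object; "grip_force" is the grip in N (left out, the last holds). Time passes only in rows, so rows that do not move let the fingers close. It gives the time, the measured TCP pose, the force and the opening at its end, in the units of the state.
- observe(): the state, without advancing time (a new reading comes with each control period).
- grab_frame(name): name is "side" or "top" or "wrist"; returns a dict with "color" (400x640x3 uint8, red, green, blue), "fx", "fy", "cx", "cy" (pixels), "distortion" ([k1, k2, p1, p2, k3] as OpenCV has them; the pictures are not rectified), "R" (3x3) and "t" (3): a world point X has camera coordinates R X + t; the wrist camera has in their place "hand_eye" (4x4, takes a point from camera to tool coordinates, whose origin is the TCP and whose axes are the tool frame's). Camera axes: x right, y down, z forward; pixel columns grow to the right and rows downward; lengths in m; the calibration is good to about 2 mm. A picture is of the moment at which its call begins: read the wrist's pose just before it. There is no depth.
- hand_in(): hands the job in, once; it reports no verdict.
The state is a dict: "clock": time; "joint_positions": joint angles; "joint_vel": joint speeds; "joint_torque": joint torques, N m; "tcp_pos": TCP position; "tool_rot": TCP orientation; "contact_force": force on the tool from outside, world axes, zero at the start; "ft_torque": the same for the moment, N m; "width": opening from 0.0 (shut) to 1.0 (fully open).
Only numpy, scipy, OpenCV 4.12 (cv2) and the standard library are available. Lean on these libraries where they do the work, as an engineer would, in place of code of your own. Each camera call takes 0.05 s, during which the arm holds its last target.

## Working session

There is one attempt and no reset: what is moved stays moved. The work goes in short steps, Python scripts to look and compute and a tool call to move; the robot and the scene stay as the last step left them, time stands still between calls to the robot, and variables do not carry over. Pictures are saved under pics/ and viewed, and the job is handed in when it is done.

Besides the shell and the picture viewer there is one more tool, called as name(argument=value, ...) on one line, values as JSON. carry_out: Moves the arm, as the interface text tells. Its arguments: {"type":"object","properties":{"increments":{"type":"array","items":{"type":"array","items":{"type":"number"}}},"gripper":{"type":"number"},"grip_force":{"type":"number"}},"required":["increments"]}

```bash
mkdir -p pics; cat > h.py <<'E'
import numpy as np, cv2
from rig import observe, grab_frame
def save(n,im): cv2.imwrite('pics/'+n+'.png',im[:,:,::-1])
def cam(f,s=None):
    K=np.array([[f['fx'],0,f['cx']],[0,f['fy'],f['cy']],[0,0,1.]])
    if 'R' in f and f.get('R') is not None: R=np.array(f['R']);t=np.array(f['t'])
    else:
        H=np.array(f['hand_eye']);T=np.eye(4);T[:3,:3]=s['tool_rot'];T[:3,3]=s['tcp_pos']
        M=np.linalg.inv(T@H);R=M[:3,:3];t=M[:3,3]
    return K,np.array(f['distortion'],float),R,t
def ray(c,px,z):
    K,D,R,t=c
    px=np.asarray(px,float).reshape(-1,1,2)
    n=cv2.undistortPoints(px,K,D).reshape(-1,2)
    d=np.c_[n,np.ones(len(n))]@R; o=-R.T@t
    return o+d*((z-o[2])/d[:,2])[:,None]
def proj(c,X):
    K,D,R,t=c
    return cv2.projectPoints(np.asarray(X,float).reshape(-1,3),cv2.Rodrigues(R)[0],t,K,D)[0].reshape(-1,2)
E
python3 - <<'E'
from h import *
s=observe(); print(s)
import pickle
d={}
for n in ['side','top','wrist']:
    s=observe();f=grab_frame(n);d[n]=(f,s);save(n+'0',f['color'])
    c=cam(f,s);print(n,f['fx'],f['distortion'],(-c[2].T@c[3]).round(3))
pickle.dump(d,open('f0.pkl','wb'))
E
```

```text
{'clock': 0.0, 'joint_positions': array([-8.74566459e+01,  1.79602065e+01,  8.58545542e+01, -1.62227191e-03,
        7.62603914e+01, -1.27997343e+01]), 'joint_vel': array([ 0.0890551 , -0.0611089 ,  0.07073861,  0.01910697, -0.03689611,
       -0.03901959]), 'joint_torque': array([ 1.11301777e-04, -4.12265611e+01, -2.59745336e+01, -1.13478766e-04,
        4.17083240e-03,  5.20902873e-06]), 'tcp_pos': array([ 0.1388849 , -0.50602704,  0.23072469]), 'tool_rot': array([[-8.56816786e-05,  2.64604803e-01, -9.64356931e-01],
       [ 1.30913947e-03, -9.64356079e-01, -2.64604686e-01],
       [-9.99999139e-01, -1.28514949e-03, -2.63776944e-04]]), 'contact_force': array([ 0.56657744, -0.13559564,  0.09167322]), 'ft_torque': array([ 0.0390681 ,  0.07885963, -0.00024143]), 'width': 1.0007469743976738}
side 469.6445386029682 [-0.04489175  0.          0.          0.          0.        ] [ 0.468 -0.688  0.766]
top 454.35259651419346 [0.02771363 0.         0.         0.         0.        ] [0.427 0.07  1.144]
wrist 355.3402058003213 [-0.05385239  0.          0.          0.          0.        ] [ 0.208 -0.488  0.373]
```

View pics/top0.png

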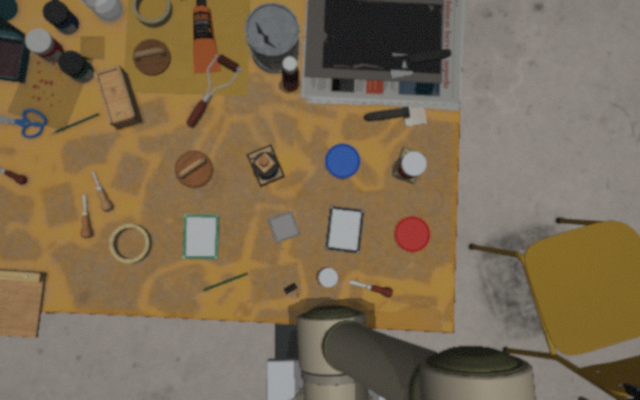

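View pics/side0.png

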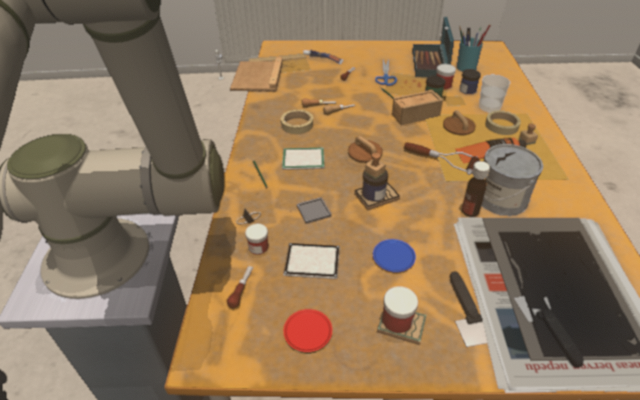

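View pics/wrist0.png

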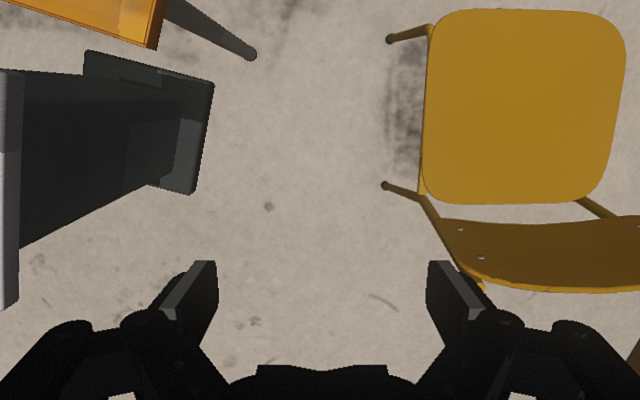

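```bash
python3 - <<'E'
from h import *
import pickle
d=pickle.load(open('f0.pkl','rb'))
t=d['top'][0]['color'];s=d['side'][0]['color']
a=cv2.resize(t[135:295,170:450],None,fx=2.8,fy=2.8,interpolation=2)
save('topz',a[:,:800])
b=cv2.resize(s[130:360,220:450],None,fx=2.6,fy=2.6,interpolation=2); save('sidez',b)
c=cam(d['top'][0])
for n,p,z in [('redlid',(412.5,163),.076),('stamp',(264.5,158),.13),('bsauc',(343,161),.008),('rsauc',(412,234),.008),('tray',(284.5,227),.01),('bbed',(345,230),.006),('gbed',(201,237),.006),('small red',(327,277),.05)]:
    print(n,ray(c,p,z).round(3))
E
```

```text
redlid [[ 0.622 -0.195  0.076]]
stamp [[0.626 0.154 0.13 ]]
bsauc [[ 0.641 -0.035  0.008]]
rsauc [[ 0.454 -0.205  0.008]]
tray [[0.475 0.114 0.01 ]]
bbed [[ 0.466 -0.037  0.006]]
gbed [[0.452 0.321 0.006]]
small red [[0.353 0.012 0.05 ]]
```

View pics/topz.png

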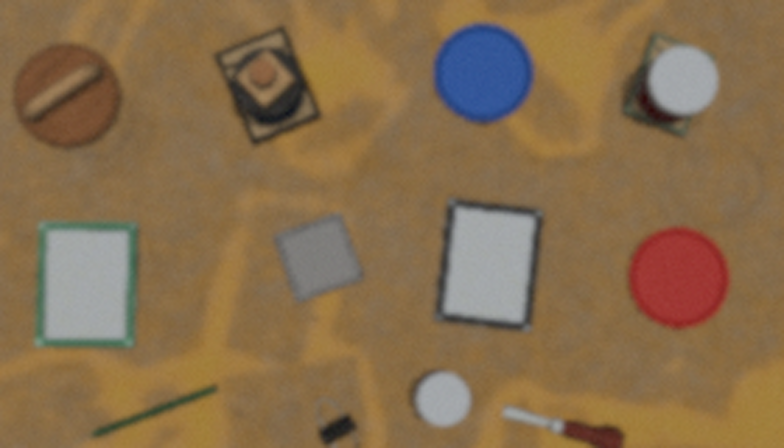

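View pics/sidez.png

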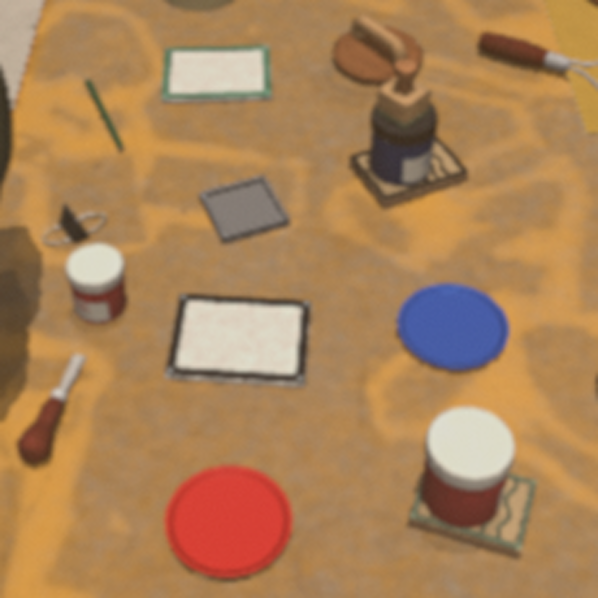

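```bash
cat >> h.py <<'E'
def go(pos,yaw=None,s=None,step=3.5):
    """yaw: tool y direction angle (deg) in world; prints rotation about tool x then shift in tool axes after the turn"""
    s=s or observe();R=np.array(s['tool_rot']);p=np.array(s['tcp_pos'])
    y0=np.degrees(np.arctan2(R[1,1],R[0,1]))
    if yaw is None: yaw=y0
    d=(yaw-y0+90)%180-90   # half-turn symmetric
    y1=np.radians(y0+d)
    Rt=np.c_[[0,0,-1],[np.cos(y1),np.sin(y1),0],np.cross([0,0,-1],[np.cos(y1),np.sin(y1),0])]
    v=Rt.T@(np.array(pos)-p)*100
    rr=cv2.Rodrigues(R.T@Rt)[0].ravel()
    n=int(np.ceil(np.linalg.norm(v)/step)) or 1
    print('clk %.2f tcp'%s['clock'],p.round(4),'yaw %.2f'%y0,'w %.3f'%s['width'],'| turn',rr.round(4),'| shift cm',v.round(3),'n',n,'per row',(v/n).round(3),'j6 %.0f->%.0f'%(s['joint_positions'][5],s['joint_positions'][5]-d))
E
python3 -c "
from h import *
go([.45,-.12,.30],-90)"
```

```text
clk 0.15 tcp [ 0.1389 -0.5061  0.2309] yaw -74.66 w 0.998 | turn [ 2.678e-01 -1.000e-04  1.000e-03] | shift cm [ -6.913 -38.61  -31.109] n 15 per row [-0.461 -2.574 -2.074] j6 -13->3
```

carry_out(increments=[[0,0,0,0.09,0,0],[0,0,0,0.09,0,0],[0,0,0,0.088,0,0],[-0.5,-2.57,-2.07,0,0,0],[-0.5,-2.57,-2.07,0,0,0],[-0.5,-2.57,-2.07,0,0,0],[-0.5,-2.57,-2.07,0,0,0],[-0.5,-2.57,-2.07,0,0,0],[-0.5,-2.57,-2.07,0,0,0],[-0.5,-2.57,-2.07,0,0,0]])

```text
clock: 0.98
tcp_pos: [0.2845, -0.3249, 0.2664]
tool_rot: [[-0.0, -0.001, -1.0], [0.0, -1.0, 0.001], [-1.0, -0.0, 0.0]]
contact_force: [-0.1, -1.2, 0.2]
width: 1.0
```

carry_out(increments=[[-0.5,-2.57,-2.07,0,0,0],[-0.5,-2.57,-2.07,0,0,0],[-0.5,-2.57,-2.07,0,0,0],[-0.5,-2.57,-2.07,0,0,0],[-0.5,-2.57,-2.07,0,0,0],[-0.5,-2.57,-2.07,0,0,0],[-0.5,-2.57,-2.07,0,0,0],[-0.5,-2.57,-2.07,0,0,0],[0,0,0,0,0,0]])

```text
clock: 1.73
tcp_pos: [0.4517, -0.1173, 0.3069]
tool_rot: [[0.002, 0.004, -1.0], [0.001, -1.0, -0.004], [-1.0, -0.001, -0.002]]
contact_force: [0.6, 0.6, 0.5]
width: 1.0
```

```bash
cat >> h.py <<'E'
import pickle
def snap(n,k='wrist'):
    s=observe();f=grab_frame(k);save(n,f['color']);pickle.dump((f,s),open(n+'.pkl','wb'));return f,s
E
python3 -c "
from h import *
snap('w1');go([.45,-.12,.30],-90)"
```

```text
clk 1.78 tcp [ 0.4505 -0.119   0.3063] yaw -89.78 w 1.000 | turn [ 0.0038 -0.0002  0.0001] | shift cm [0.633 0.097 0.047] n 1 per row [0.633 0.097 0.047] j6 61->61
```

View pics/w1.png

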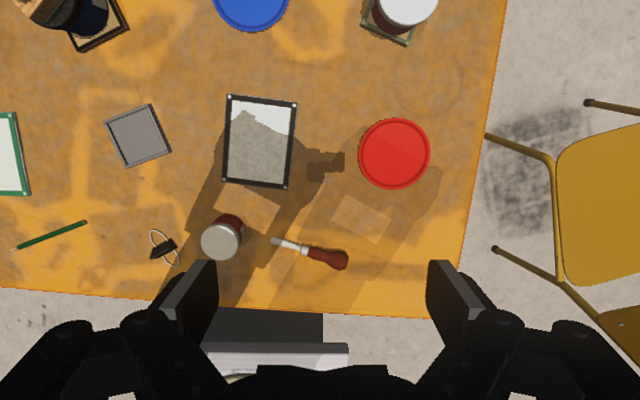

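```bash
cat >> h.py <<'E'
def blob(f,s,roi,lo,hi,z,hull=True):
    x0,y0,x1,y1=roi
    hsv=cv2.cvtColor(cv2.GaussianBlur(f['color'],(3,3),0),cv2.COLOR_RGB2HSV)
    m=np.zeros(hsv.shape[:2],np.uint8);
    if lo[0]<=hi[0]: mm=cv2.inRange(hsv,np.array(lo),np.array(hi))
    else: mm=cv2.inRange(hsv,np.array([0,lo[1],lo[2]]),np.array(hi))|cv2.inRange(hsv,np.array(lo),np.array([180,hi[1],hi[2]]))
    m[y0:y1,x0:x1]=mm[y0:y1,x0:x1]
    cs=cv2.findContours(m,cv2.RETR_EXTERNAL,cv2.CHAIN_APPROX_NONE)[0]
    if not cs: print('none');return
    k=max(cs,key=cv2.contourArea)
    P=ray(cam(f,s),k.reshape(-1,2),z)[:,:2].astype(np.float32)*1000
    return m,k,P
def rect(P):
    (cx,cy),(w,h),a=cv2.minAreaRect(P)
    if w<h: w,h,a=h,w,a+90
    return 'c',np.round([cx,cy],1),'LxW',np.round([w,h],1),'yaw long %.1f'%((a+90)%180-90)
def circ(P):
    c,r=cv2.minEnclosingCircle(P);e=cv2.fitEllipse(P);return 'enc',np.round(c,1),round(2*r,1),'ell',np.round(e[0],1),np.round(e[1],1)
E
python3 - <<'E'
from h import *
f,s=pickle.load(open('w1.pkl','rb'))
hsv=cv2.cvtColor(f['color'],cv2.COLOR_RGB2HSV)
for n,p in dict(sauc=(395,150),tray=(138,135),trayrim=(150,108),frame=(229,140),wood=(180,200),wood2=(400,230),wh=(265,115),sh=(255,150),blue=(250,10)).items(): print(n,hsv[p[1],p[0]])
b=blob(f,s,(340,100,450,210),(170,120,80),(6,255,255),.008);print('red',circ(b[2]))
b=blob(f,s,(90,90,190,180),(0,0,50),(180,70,200),.010);print('tray',rect(b[2]))
b=blob(f,s,(205,80,310,200),(0,0,0),(180,70,255),.006);print('bbed',rect(b[2]))
E
```

```text
sauc [  2 211 208]
tray [ 17  26 137]
trayrim [14 60 55]
frame [ 19  54 100]
wood [ 17 146 182]
wood2 [ 17 154 152]
wh [ 32  15 217]
sh [ 20  39 163]
blue [110 179 192]
red ('enc', array([ 456.2, -208.1]), 90.5, 'ell', array([ 456. , -207.9]), array([88.9, 89.2]))
tray ('c', array([478.1, 112.2]), 'LxW', array([65.6, 62.7]), 'yaw long -71.0')
bbed ('c', array([469.7, -39.2]), 'LxW', array([109.5,  85.4]), 'yaw long -7.2')
```

carry_out(increments=[[0,-3.25,-1.2,0,0,0],[0,-3.25,-1.2,0,0,0],[0,-3.25,-1.2,0,0,0],[0,-3.25,-1.2,0,0,0],[0,-3.25,-1.2,0,0,0],[0,-3.25,-1.2,0,0,0],[0,-3.25,-1.2,0,0,0],[0,-3.25,-1.2,0,0,0],[0,0,0,0,0,0],[0,0,0,0,0,0]])

```text
clock: 2.62
tcp_pos: [0.5456, 0.1392, 0.3055]
tool_rot: [[-0.001, 0.001, -1.0], [-0.0, -1.0, -0.001], [-1.0, 0.0, 0.001]]
contact_force: [-0.5, -0.4, -0.3]
width: 1.003
```

```bash
python3 -c "
from h import *
snap('w2');go([.55,.14,.30],-90)"
```

```text
clk 2.67 tcp [0.5454 0.1382 0.3058] yaw -90.02 w 1.003 | turn [-0.0004  0.0011 -0.0006] | shift cm [ 0.578 -0.175 -0.458] n 1 per row [ 0.578 -0.175 -0.458] j6 92->92
```

View pics/w2.png

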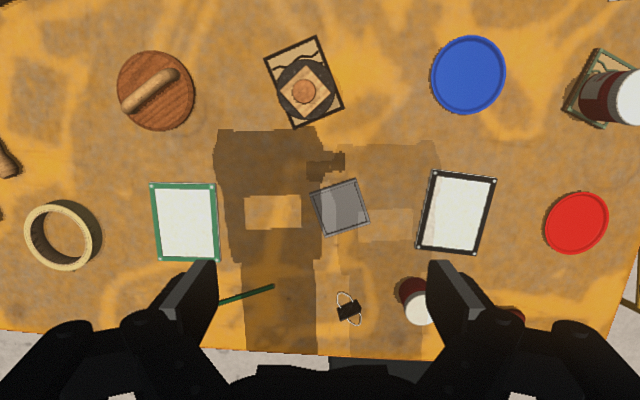

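```bash
python3 - <<'E'
from h import *
f,s=pickle.load(open('w2.pkl','rb'))
c=cam(f,s)
save('w2z',cv2.resize(f['color'][20:145,240:365],None,fx=4.5,fy=4.5,interpolation=2))
b=blob(f,s,(425,30,512,120),(100,100,60),(125,255,255),.008);print('blue',circ(b[2]))
b=blob(f,s,(540,180,615,260),(170,120,80),(6,255,255),.008);print('red',circ(b[2]))
b=blob(f,s,(140,170,225,270),(40,30,50),(90,255,255),.006);print('gbed frame',rect(b[2]))
b=blob(f,s,(140,170,225,270),(0,0,150),(180,60,255),.006);print('gbed white',rect(b[2]))
b=blob(f,s,(305,172,375,242),(0,0,40),(180,80,200),.01);print('tray',rect(b[2]))
b=blob(f,s,(405,165,502,265),(0,0,0),(180,80,255),.006);print('bbed',rect(b[2]))
print(ray(c,[(305,91)],.125).round(4))
foot=ray(c,[(280,92),(306,66),(334,91),(306,117)],.106);print('foot',foot.round(4),foot.mean(0))
blk=ray(c,[(263,56),(318,36),(344,107),(296,129)],.011);print('blk',blk.round(4),blk.mean(0))
E
```

```text
blue ('enc', array([643.4, -35.2]), 89.7, 'ell', array([643.5, -35.1]), array([88. , 88.6]))
red ('enc', array([ 456.7, -207.2]), 91.2, 'ell', array([ 456.6, -207.2]), array([88.7, 89.7]))
gbed frame ('c', array([456.5, 319.9]), 'LxW', array([109.9,  86.3]), 'yaw long -1.1')
gbed white ('c', array([456.2, 320.2]), 'LxW', array([97.1, 73.1]), 'yaw long -1.0')
tray ('c', array([479. , 114.8]), 'LxW', array([64.4, 63. ]), 'yaw long 18.7')
bbed ('c', array([470.5, -36.7]), 'LxW', array([110.3,  87.6]), 'yaw long -7.6')
[[0.6222 0.1531 0.125 ]]
foot [[0.6217 0.177  0.106 ]
 [0.6444 0.1528 0.106 ]
 [0.6225 0.1272 0.106 ]
 [0.599  0.1532 0.106 ]] [0.62189796 0.15254653 0.106     ]
blk [[0.6632 0.2061 0.011 ]
 [0.6846 0.1427 0.011 ]
 [0.6057 0.1118 0.011 ]
 [0.5797 0.1694 0.011 ]] [0.6333177 0.1575124 0.011    ]
```

View pics/w2z.png

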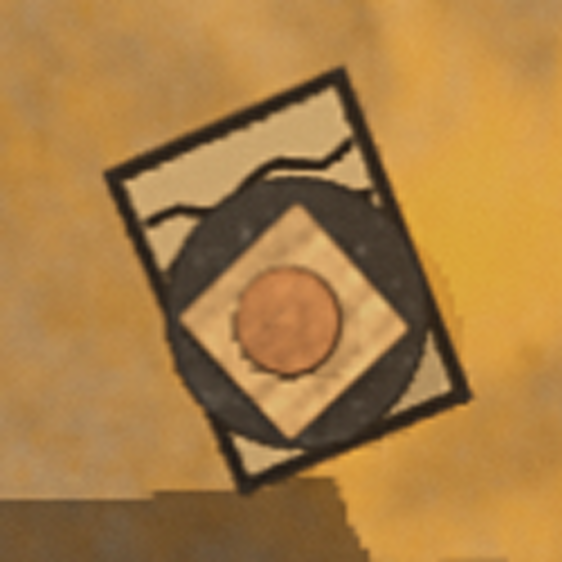

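```bash
python3 -c "
from h import *
go([.622,.153,.11],-45)"
```

```text
clk 2.67 tcp [0.5454 0.1382 0.3058] yaw -90.02 w 1.003 | turn [-7.858e-01  1.300e-03 -1.000e-04] | shift cm [19.578  4.372 -6.458] n 7 per row [ 2.797  0.625 -0.923] j6 92->47
```

carry_out(increments=[[1.2,0,0,-0.1122,0,0],[1.2,0,0,-0.1122,0,0],[1.2,0,0,-0.1122,0,0],[1.2,0,0,-0.1122,0,0],[1.2,0,0,-0.1122,0,0],[1.2,0,0,-0.1122,0,0],[1.2,0,0,-0.1122,0,0],[1.0,1.46,-2.15,0,0,0],[1.0,1.46,-2.15,0,0,0],[1.0,1.46,-2.15,0,0,0]], gripper=5)

```text
clock: 3.5
tcp_pos: [0.623, 0.1516, 0.1923]
tool_rot: [[0.0, 0.705, -0.709], [-0.0, -0.709, -0.705], [-1.0, 0.0, 0.0]]
contact_force: [-0.1, -0.3, 0.2]
width: 0.585
```

carry_out(increments=[[0,0,0,0,0,0],[0,0,0,0,0,0]])

```text
clock: 3.67
tcp_pos: [0.6222, 0.1518, 0.1911]
tool_rot: [[-0.002, 0.705, -0.709], [-0.0, -0.709, -0.705], [-1.0, -0.001, 0.002]]
contact_force: [-0.2, 0.4, -0.6]
width: 0.587
```

```bash
python3 - <<'E'
from h import *
f,s=snap('w3');go([.622,.153,.11],-45)
snap('s3','side')
E
```

```text
clk 3.72 tcp [0.6219 0.1521 0.1923] yaw -45.11 w 0.588 | turn [-0.0019  0.0007  0.0003] | shift cm [ 8.228 -0.056 -0.071] n 3 per row [ 2.743 -0.019 -0.024] j6 48->48
```

View pics/w3.png

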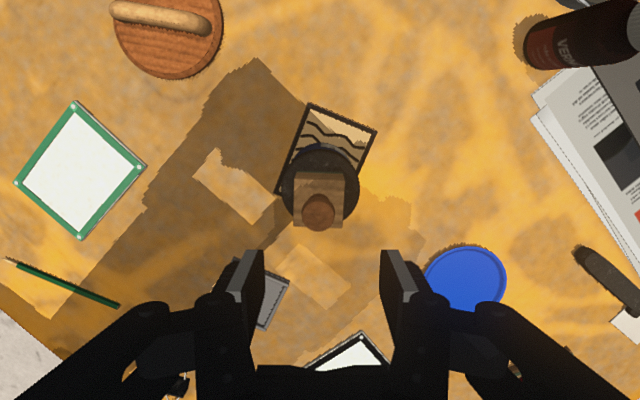

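View pics/s3.png

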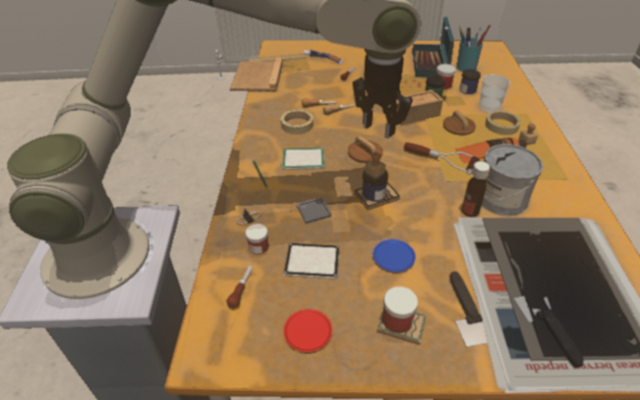

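```bash
python3 - <<'E'
from h import *
f,s=pickle.load(open('w3.pkl','rb'))
c=cam(f,s);print(ray(c,[(318,208)],.133),ray(c,[(318.5,199)],.106))
E
```

```text
[[0.62656104 0.15879615 0.133     ]] [[0.62498943 0.15716943 0.106     ]]
```

carry_out(increments=[[2.4,0,0,0,0,0],[2.4,-0.03,-0.03,0,0,0],[2.0,-0.03,-0.03,0,0,0],[1.4,0,0,0,0,0],[0,0,0,0,0,0]])

```text
clock: 4.18
tcp_pos: [0.6203, 0.1539, 0.1085]
tool_rot: [[-0.004, 0.707, -0.708], [-0.0, -0.708, -0.707], [-1.0, -0.003, 0.003]]
contact_force: [-1.3, 0.1, 0.1]
width: 0.584
```

carry_out(increments=[[0,0,0,0,0,0],[0,0,0,0,0,0],[0,0,0,0,0,0],[0,0,0,0,0,0],[0,0,0,0,0,0]], gripper=1, grip_force=30)

```text
clock: 4.6
tcp_pos: [0.6228, 0.1546, 0.1123]
tool_rot: [[0.003, 0.707, -0.707], [0.0, -0.707, -0.707], [-1.0, 0.002, -0.002]]
contact_force: [-1.1, 0.4, 7.3]
width: 0.224
```

carry_out(increments=[[-0.1,0,0,0,0,0],[-0.5,0,0,0,0,0],[-1,0,0,0,0,0],[-2,0,0,0,0,0],[-2,0,0,0,0,0],[-2,0,0,0,0,0],[0,0,0,0,0,0]])

```text
clock: 5.18
tcp_pos: [0.6236, 0.1547, 0.1916]
tool_rot: [[0.008, 0.707, -0.707], [0.0, -0.707, -0.707], [-1.0, 0.005, -0.006]]
contact_force: [-0.0, 0.1, -0.2]
width: 0.221
```

```bash
python3 - <<'E'
from h import *
f,s=snap('w4');f2,_=snap('s4','side');save('s4z',cv2.resize(f2['color'][60:240,260:460],None,fx=3,fy=3))
print(s['contact_force'],s['width']); go([.4785,.1135,.047],-71.3)
E
```

```text
[-0.03836778  0.09589117 -0.22146785] 0.22085729763449638
clk 5.28 tcp [0.6223 0.1546 0.187 ] yaw -45.01 w 0.220 | turn [ 0.4588 -0.0012 -0.0006] | shift cm [14.002 -0.714 14.934] n 6 per row [ 2.334 -0.119  2.489] j6 49->75
```

View pics/s4z.png

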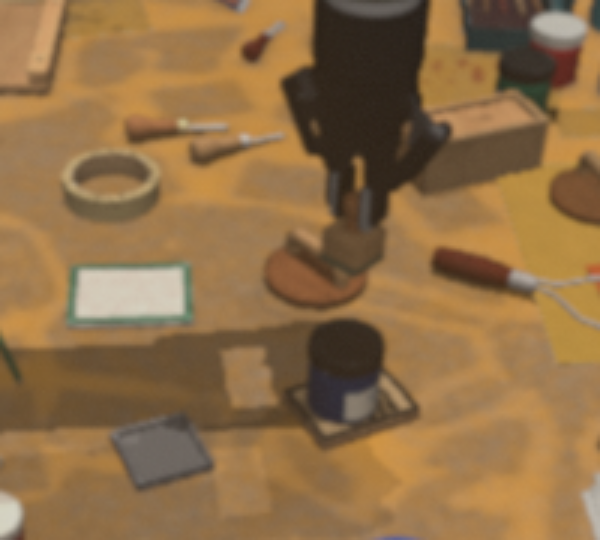

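View pics/w4.png

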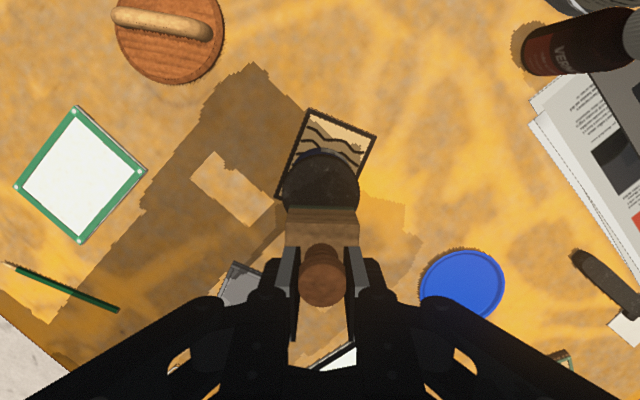

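carry_out(increments=[[0,0,0,0.115,0,0],[0,0,0,0.115,0,0],[0,0,0,0.115,0,0],[0,0,0,0.114,0,0],[0,-0.14,3.03,0,0,0],[0,-0.14,3.03,0,0,0],[1.5,-0.14,3.03,0,0,0],[1.5,-0.14,3.03,0,0,0],[1.5,-0.14,3.03,0,0,0],[2,0,0,0,0,0]])

```text
clock: 6.12
tcp_pos: [0.4715, 0.1122, 0.1201]
tool_rot: [[-0.004, 0.32, -0.947], [-0.0, -0.947, -0.32], [-1.0, -0.001, 0.004]]
contact_force: [0.5, 0.3, -0.2]
width: 0.219
```

carry_out(increments=[[2.0,0,0,0,0,0],[2.0,0,0,0,0,0],[1.5,0,0,0,0,0],[1,0,0,0,0,0],[0,0,0,0,0,0]])

```text
clock: 6.53
tcp_pos: [0.4748, 0.1126, 0.0541]
tool_rot: [[-0.005, 0.32, -0.947], [0.0, -0.947, -0.32], [-1.0, -0.002, 0.005]]
contact_force: [-0.5, -0.4, -0.7]
width: 0.218
```

```bash
python3 - <<'E'
from h import *
f,s=snap('w5');f2,_=snap('s5','side');save('s5z',cv2.resize(f2['color'][140:250,250:380],None,fx=4.5,fy=4.5))
print(s['contact_force'],s['width']); go([.4785,.1135,.038],-71.3)
E
```

```text
[-0.47289065 -0.4177905  -0.72041946] 0.2183122849134513
clk 6.63 tcp [0.4763 0.1127 0.0563] yaw -71.31 w 0.222 | turn [-0.0002  0.0005  0.0002] | shift cm [ 1.833 -0.008 -0.232] n 1 per row [ 1.833 -0.008 -0.232] j6 71->71
```

View pics/s5z.png

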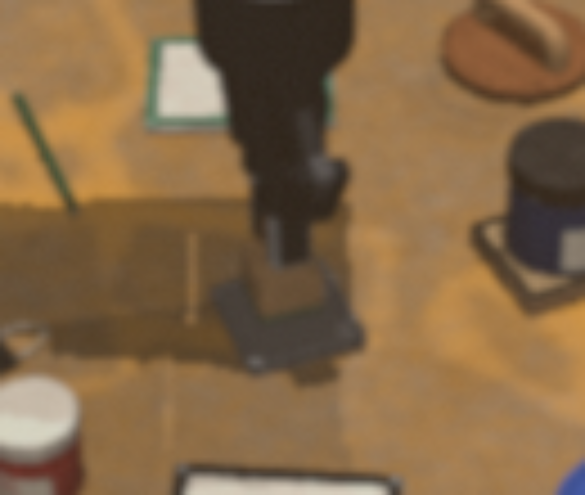

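View pics/w5.png

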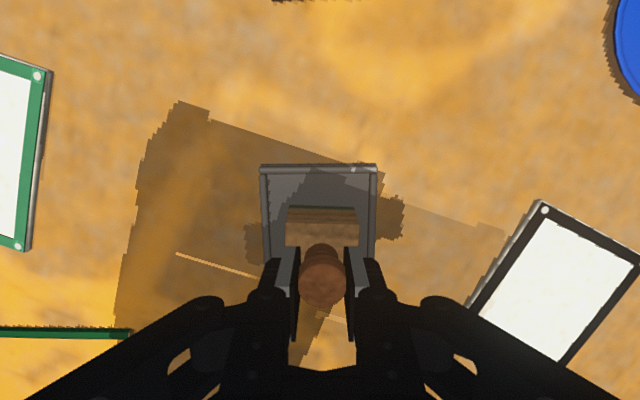

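carry_out(increments=[[1.0,0,-0.1,0,0,0],[0.5,0,0,0,0,0],[0.2,0,0,0,0,0],[0,0,0,0,0,0]])

```text
clock: 6.97
tcp_pos: [0.4776, 0.1132, 0.0398]
tool_rot: [[0.001, 0.321, -0.947], [0.0, -0.947, -0.321], [-1.0, -0.0, -0.001]]
contact_force: [-1.1, 0.6, 4.1]
width: 0.225
```

```bash
python3 - <<'E'
from h import *
s=observe();print(s['contact_force']); go([.4785,.1135,.038],-71.3)
E
```

```text
[-1.10749528  0.62138117  4.10071332]
clk 6.97 tcp [0.4776 0.1132 0.0398] yaw -71.31 w 0.225 | turn [-0.0001 -0.0007  0.    ] | shift cm [ 0.178  0.003 -0.095] n 1 per row [ 0.178  0.003 -0.095] j6 71->71
```

carry_out(increments=[[0,0,0,0,0,0],[0,0,0,0,0,0],[0,0,0,0,0,0],[0,0,0,0,0,0],[-1,0,0,0,0,0],[-2,0,0,0,0,0],[-3,0,0,0,0,0],[-3,0,0,0,0,0],[-3,0,0,0,0,0],[-3,0,0,0,0,0]], gripper=5)

```text
clock: 7.8
tcp_pos: [0.477, 0.113, 0.1916]
tool_rot: [[0.001, 0.32, -0.947], [-0.0, -0.947, -0.32], [-1.0, 0.0, -0.001]]
contact_force: [0.8, 0.2, -1.0]
width: 0.584
```

```bash
python3 - <<'E'
from h import *
f,s=snap('w6'); go([.56,.135,.20],-60)
f2,_=snap('s6','side');save('s6z',cv2.resize(f2['color'][140:250,250:380],None,fx=4.5,fy=4.5))
E
```

```text
clk 7.85 tcp [0.4794 0.1131 0.1973] yaw -71.30 w 0.584 | turn [-0.1972 -0.0092 -0.0042] | shift cm [-0.273  2.132 -8.076] n 3 per row [-0.091  0.711 -2.692] j6 71->60
```

View pics/w6.png

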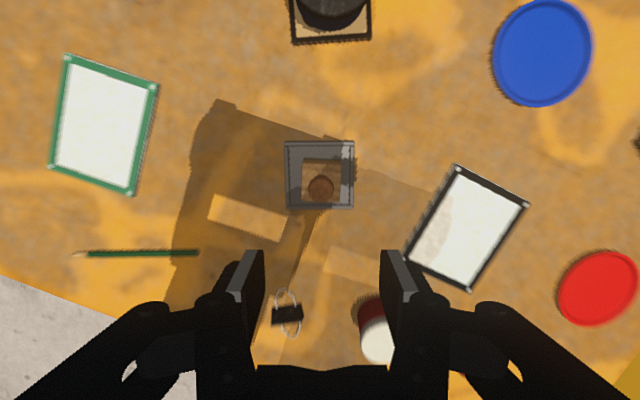

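View pics/s6z.png

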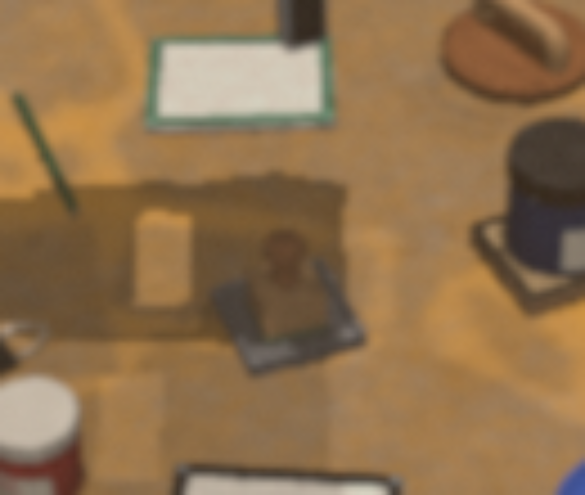

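```bash
python3 - <<'E'
from h import *
go([.57,.132,.20],-67.5)
E
```

```text
clk 7.90 tcp [0.4792 0.1131 0.1945] yaw -71.30 w 0.584 | turn [-0.0663 -0.0086 -0.0033] | shift cm [-0.554  1.726 -9.115] n 3 per row [-0.185  0.575 -3.038] j6 71->67
```

carry_out(increments=[[0,0,0,-0.066,0,0],[-0.5,0.6,-3.03,0,0,0],[-0.5,0.6,-3.03,0,0,0],[-0.5,0.6,-3.03,0,0,0],[0,0,0,0,0,0],[0,0,0,0,0,0],[0,0,0,0,0,0]], gripper=8.5)

```text
clock: 8.48
tcp_pos: [0.5674, 0.1311, 0.2038]
tool_rot: [[-0.002, 0.382, -0.924], [-0.0, -0.924, -0.382], [-1.0, -0.001, 0.002]]
contact_force: [-0.1, -0.4, 0.7]
width: 0.995
```

```bash
python3 - <<'E'
from h import *
f,s=snap('w7'); go([.57,.132,.20],-67.5)
E
```

```text
clk 8.53 tcp [0.5672 0.1311 0.204 ] yaw -67.53 w 0.991 | turn [-0.0005  0.0011  0.0004] | shift cm [ 0.405  0.018 -0.291] n 1 per row [ 0.405  0.018 -0.291] j6 69->69
```

View pics/w7.png

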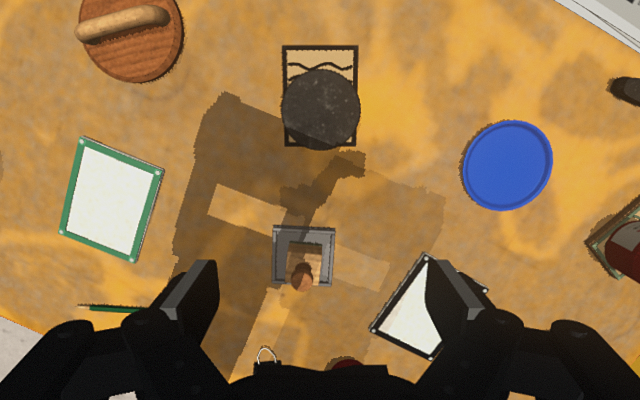

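```bash
python3 - <<'E'
from h import *
f,s=pickle.load(open('w7.pkl','rb'));c=cam(f,s)
lid=ray(c,[(281,109),(360,109),(320,69),(320,149.5)],.077);print('lid',lid.round(4),lid.mean(0),np.linalg.norm(lid[0]-lid[1]))
b=ray(c,[(281.5,45),(358.5,45),(357,147),(285,147)],.012);print(b.round(4),b.mean(0))
b=blob(f,s,(450,110,560,220),(100,100,60),(125,255,255),.008);print('blue',circ(b[2]))
d=pickle.load(open('f0.pkl','rb'))
print('top saucer blue',circ(blob(*d['top'],(320,140,365,182),(100,100,60),(125,255,255),.008)[2]))
print('top saucer red',circ(blob(*d['top'],(390,210,435,255),(170,120,60),(6,255,255),.008)[2]))
E
```

```text
lid [[0.6142 0.1823 0.077 ]
 [0.6364 0.1286 0.077 ]
 [0.6509 0.1664 0.077 ]
 [0.5975 0.1444 0.077 ]] [0.6247617  0.15541634 0.077     ] 0.058071882316252765
[[0.6609 0.2073 0.012 ]
 [0.6867 0.145  0.012 ]
 [0.6043 0.1099 0.012 ]
 [0.5785 0.1724 0.012 ]] [0.63259809 0.1586407  0.012     ]
blue ('enc', array([643.6, -34.5]), 89.9, 'ell', array([643.5, -34.5]), array([88.4, 88.8]))
top saucer blue ('enc', array([641.4, -32.6]), 86.3, 'ell', array([641.5, -32.8]), array([83.2, 84.4]))
top saucer red ('enc', array([ 455.3, -205.3]), 89.0, 'ell', array([ 455.1, -205. ]), array([86.2, 87.1]))
```

```bash
python3 - <<'E'
from h import *
go([.6255,.1555,.025],-67.0)
E
```

```text
clk 8.53 tcp [0.5672 0.1311 0.204 ] yaw -67.53 w 0.991 | turn [-0.0092  0.0011  0.0004] | shift cm [17.905  0.026 -6.318] n 6 per row [ 2.984  0.004 -1.053] j6 69->68
```

carry_out(increments=[[0.5,0,-3.16,0,0,0],[0.5,0,-3.15,0,0,0],[2.5,0,0,0,0,0],[2.5,0,0,0,0,0],[0,0,0,0,0,0],[0,0,0,0,0,0]])

```text
clock: 9.03
tcp_pos: [0.6255, 0.1551, 0.1441]
tool_rot: [[-0.002, 0.382, -0.924], [-0.0, -0.924, -0.382], [-1.0, -0.001, 0.002]]
contact_force: [-0.2, -0.3, 0.9]
width: 0.995
```

```bash
python3 - <<'E'
from h import *
f,s=snap('w8');go([.6255,.1555,.025],-67.0)
E
```

```text
clk 9.08 tcp [0.6264 0.1551 0.1457] yaw -67.53 w 0.995 | turn [-0.0093 -0.0008 -0.0003] | shift cm [12.073 -0.07   0.064] n 4 per row [ 3.018 -0.017  0.016] j6 71->71
```

View pics/w8.png

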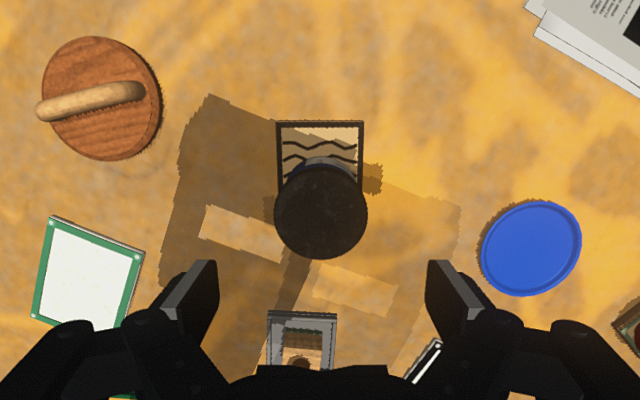

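```bash
python3 - <<'E'
from h import *
f,s=pickle.load(open('w8.pkl','rb'));c=cam(f,s)
lid=ray(c,[(273.5,209),(367.5,209),(320,162),(320,259)],.078);print('lid',lid.round(4),lid.mean(0),np.linalg.norm(lid[0]-lid[1]),np.linalg.norm(lid[2]-lid[3]))
E
```

```text
lid [[0.619  0.1839 0.078 ]
 [0.6411 0.1305 0.078 ]
 [0.6569 0.1686 0.078 ]
 [0.5988 0.1447 0.078 ]] [0.62894743 0.15693915 0.078     ] 0.05777848254658309 0.06284586666746861
```

carry_out(increments=[[3,0,0,0,0,0],[3,-0.05,0.05,0,0,0],[3,0,0,0,0,0],[2.0,0,0,0,0,0],[1.0,0,0,0,0,0],[0,0,0,0,0,0],[0,0,0,0,0,0]])

```text
clock: 9.67
tcp_pos: [0.6268, 0.1555, 0.0263]
tool_rot: [[0.003, 0.382, -0.924], [0.0, -0.924, -0.382], [-1.0, 0.001, -0.003]]
contact_force: [0.1, 0.4, 0.6]
width: 0.994
```

carry_out(increments=[[0,0,0,0,0,0],[0,0,0,0,0,0],[0,0,0,0,0,0],[0,0,0,0,0,0],[0,0,0,0,0,0],[0,0,0,0,0,0]], gripper=4.5, grip_force=40)

```text
clock: 10.17
tcp_pos: [0.6268, 0.1556, 0.0265]
tool_rot: [[0.003, 0.382, -0.924], [0.0, -0.924, -0.382], [-1.0, 0.001, -0.003]]
contact_force: [-1.1, 0.4, 6.7]
width: 0.684
```

carry_out(increments=[[-0.3,0,0,0,0,0],[-0.6,0,0,0,0,0],[-1.2,0,0,0,0,0],[-2,0,0,0,0,0],[-2,0,0,0,0,0],[-1,0,0,0,0,0],[-1,0,0,0,0,0],[0,0,0,0,0,0]])

```text
clock: 10.83
tcp_pos: [0.6266, 0.1556, 0.1076]
tool_rot: [[0.003, 0.382, -0.924], [0.0, -0.924, -0.382], [-1.0, 0.001, -0.003]]
contact_force: [-0.1, 0.2, -0.7]
width: 0.686
```

```bash
python3 - <<'E'
from h import *
f,s=snap('w9');print(s['contact_force']);go([.643,-.0345,.03],-90.0)
f2,_=snap('s9','side');save('s9z',cv2.resize(f2['color'][60:280,270:450],None,fx=2.7,fy=2.7))
E
```

```text
[-0.11369119  0.21438425 -0.67606638]
clk 10.88 tcp [0.6261 0.1555 0.106 ] yaw -67.53 w 0.689 | turn [ 3.922e-01 -1.300e-03 -2.000e-04] | shift cm [ 7.6   19.004 -1.69 ] n 6 per row [ 1.267  3.167 -0.282] j6 71->94
```

View pics/w9.png

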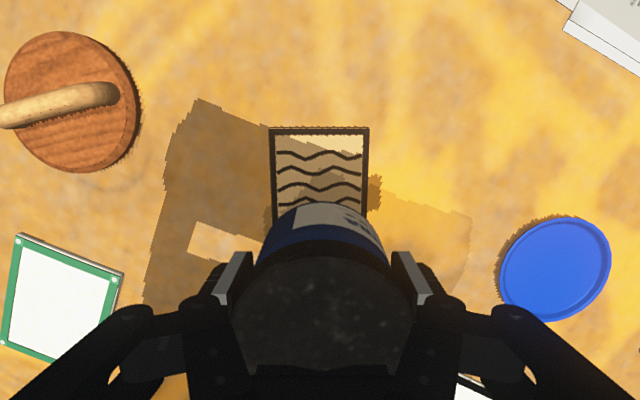

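View pics/s9z.png

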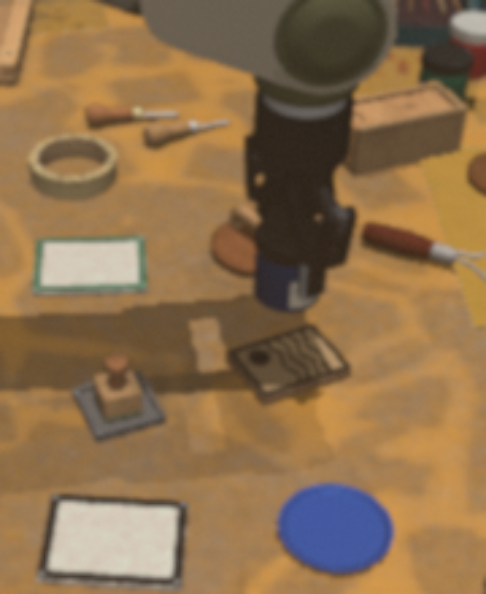

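```bash
python3 - <<'E'
from h import *
f,s=pickle.load(open('w9.pkl','rb'))
im=f['color'][190:390,210:440].astype(float);im=np.clip(im*2.2,0,255).astype(np.uint8)
save('w9z',cv2.resize(im,None,fx=3,fy=3))
print(np.array(f['hand_eye']).round(3)); go([.643,-.0345,.018])
E
```

```text
[[-0.001 -0.281  0.96  -0.142]
 [ 1.    -0.     0.001  0.   ]
 [-0.     0.96   0.281 -0.071]
 [ 0.     0.     0.     1.   ]]
clk 10.93 tcp [0.6256 0.1555 0.1049] yaw -67.53 w 0.683 | turn [0.     0.0006 0.0002] | shift cm [ 8.688 18.221  5.653] n 6 per row [1.448 3.037 0.942] j6 71->71
```

View pics/w9z.png

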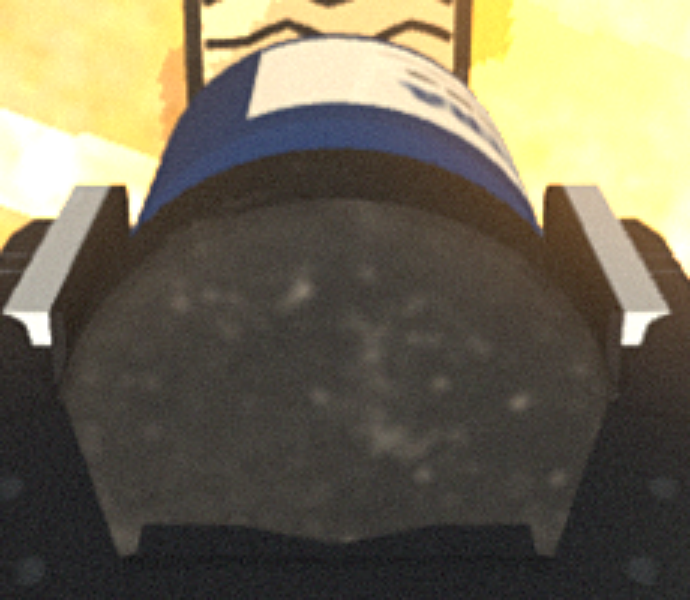

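```bash
python3 - <<'E'
from h import *
f,s=pickle.load(open('w9.pkl','rb'));c=cam(f,s)
R=np.array(s['tool_rot'])
for off in (.0495,.0515):
  a=ray(c,[(321.7,256)],s['tcp_pos'][2]+off)[0]; print('apex in tool',(R.T@(a-s['tcp_pos']))*1000,'centre z = +30')
E
```

```text
apex in tool [-49.41154347   0.42269652 -27.71757278] centre z = +30
apex in tool [-51.408576     0.42078529 -28.65312239] centre z = +30
```

carry_out(increments=[[0,2,0.6,0,0,0],[0,3.03,0.91,0,0,0],[0,3.03,0.91,0,0,0],[0,3.03,0.91,0,0,0],[0,3.03,0.91,0,0,0],[0,2.5,0.7,0,0,0],[1,1.6,0.53,0,0,0],[2,0,0,0,0,0],[2,0,0,0,0,0],[0,0,0,0,0,0]])

```text
clock: 11.77
tcp_pos: [0.6422, -0.0336, 0.05]
tool_rot: [[-0.009, 0.381, -0.924], [0.002, -0.924, -0.381], [-1.0, -0.005, 0.007]]
contact_force: [-0.4, -0.6, -1.7]
width: 0.683
```

carry_out(increments=[[1.5,0,0,0,0,0],[0.5,0,0,0,0,0],[0,0,0,0,0,0]])

```text
clock: 12.02
tcp_pos: [0.6442, -0.0334, 0.0341]
tool_rot: [[-0.003, 0.382, -0.924], [0.001, -0.924, -0.382], [-1.0, -0.002, 0.002]]
contact_force: [-0.4, -0.4, 0.5]
width: 0.686
```

```bash
python3 - <<'E'
from h import *
f,s=snap('w10');print(s['contact_force']);go([.6447,-.0338,.018])
f2,_=snap('s10','side');save('s10z',cv2.resize(f2['color'][200:290,340:450],None,fx=5,fy=5))
E
```

```text
[-0.36250182 -0.42105012  0.47600456]
clk 12.07 tcp [ 0.6447 -0.0335  0.0352] yaw -67.51 w 0.688 | turn [0.     0.0009 0.0007] | shift cm [1.718 0.025 0.011] n 1 per row [1.718 0.025 0.011] j6 54->54
```

View pics/w10.png

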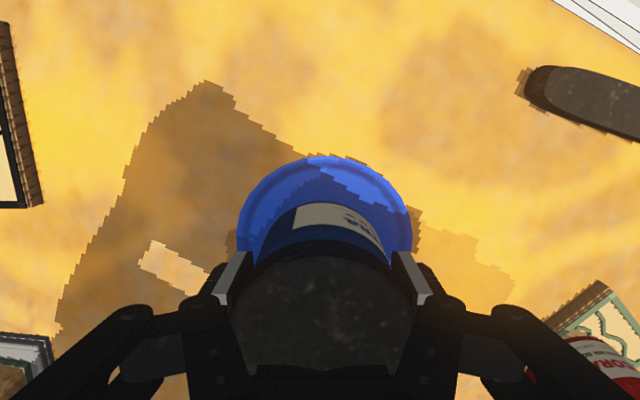

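View pics/s10z.png

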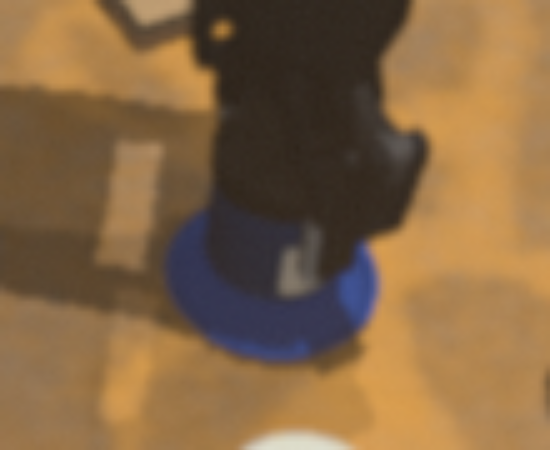

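```bash
cat >> h.py <<'E'
from scipy.optimize import least_squares
def arc(P,r):
    P=np.asarray(P)[:,:2]
    q=least_squares(lambda c:np.hypot(*(P-c).T)-r,P.mean(0)+[-r/3,0],loss='soft_l1',f_scale=.001)
    return q.x, np.abs(q.fun).max()
E
python3 - <<'E'
from h import *
f,s=pickle.load(open('w10.pkl','rb'));c=cam(f,s)
b=blob(f,s,(225,140,425,245),(100,80,40),(125,255,255),.008)
k=b[1].reshape(-1,2)
# topmost pixel per column
pts=[]
for x in range(242,410,4):
    q=k[k[:,0]==x]
    if len(q): pts.append((x,q[:,1].min()-.5))
P=ray(c,pts,.008)
print(pts[0],pts[-1],arc(P,.046),arc(P,.045))
E
```

```text
(242, np.float64(207.5)) (406, np.float64(208.5)) (array([ 0.64282781, -0.03552091]), np.float64(0.0005108388891894092)) (array([ 0.64389079, -0.03508334]), np.float64(0.00035247220816075203))
```

carry_out(increments=[[0.8,0.05,0,0,0,0],[0.4,0,0,0,0,0],[0.2,0,0,0,0,0],[0.1,0,0,0,0,0],[0,0,0,0,0,0]])

```text
clock: 12.53
tcp_pos: [0.6451, -0.0342, 0.0201]
tool_rot: [[-0.0, 0.382, -0.924], [0.0, -0.924, -0.382], [-1.0, -0.0, 0.0]]
contact_force: [-0.2, -1.7, -1.1]
width: 0.683
```

carry_out(increments=[[0.1,0,0,0,0,0],[0.1,0,0,0,0,0],[0,0,0,0,0,0]])

```text
clock: 12.78
tcp_pos: [0.6454, -0.0343, 0.0194]
tool_rot: [[0.001, 0.382, -0.924], [-0.0, -0.924, -0.382], [-1.0, 0.001, -0.001]]
contact_force: [-2.9, -0.2, 5.8]
width: 0.686
```

Contact at 5.8 N. Release and rise.

carry_out(increments=[[0,0,0,0,0,0],[0,0,0,0,0,0],[0,0,0,0,0,0],[0,0,0,0,0,0],[0,0,0,0,0,0],[-1.5,0,0,0,0,0],[-3,0,0,0,0,0],[-3.5,0,0,0,0,0],[-3.5,0,0,0,0,0],[-3.5,0,0,0,0,0]], gripper=8.5)

```text
clock: 13.62
tcp_pos: [0.6449, -0.0342, 0.1699]
tool_rot: [[-0.0, 0.382, -0.924], [0.0, -0.924, -0.382], [-1.0, -0.0, 0.0]]
contact_force: [1.2, 0.5, -0.9]
width: 0.995
```

```bash
python3 - <<'E'
from h import *
f2,_=snap('s11','side');save('s11z',cv2.resize(f2['color'][200:290,340:450],None,fx=5,fy=5))
go([.567,.131,.16],-67)
E
```

```text
clk 13.67 tcp [ 0.6475 -0.0347  0.178 ] yaw -67.52 w 0.991 | turn [-0.0091 -0.0095 -0.0069] | shift cm [  1.803 -18.398   0.932] n 6 per row [ 0.3   -3.066  0.155] j6 54->54
```

View pics/s11z.png

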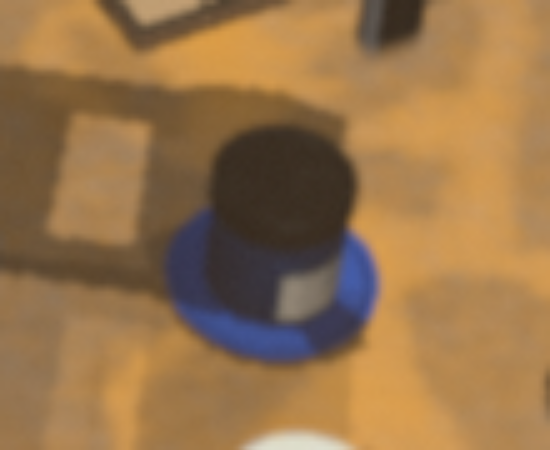

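carry_out(increments=[[0,-3.07,0.1,0,0,0],[0,-3.07,0.1,0,0,0],[0,-3.07,0.1,0,0,0],[0,-3.07,0.1,0,0,0],[0,-3.07,0.1,0,0,0],[0,-3.07,0.1,0,0,0],[0,0,0,-0.009,0,0],[0,0,0,0,0,0]])

```text
clock: 14.33
tcp_pos: [0.5688, 0.1347, 0.1684]
tool_rot: [[0.0, 0.393, -0.92], [-0.0, -0.92, -0.393], [-1.0, 0.0, -0.0]]
contact_force: [0.1, -0.6, 0.1]
width: 0.991
```

```bash
python3 - <<'E'
from h import *
f,s=snap('w12')
go([.632,.158,.16],-67)
E
```

```text
clk 14.38 tcp [0.5693 0.1336 0.1683] yaw -66.97 w 0.999 | turn [ 0.0005 -0.0002 -0.0004] | shift cm [ 0.828  0.202 -6.722] n 2 per row [ 0.414  0.101 -3.361] j6 69->69
```

View pics/w12.png

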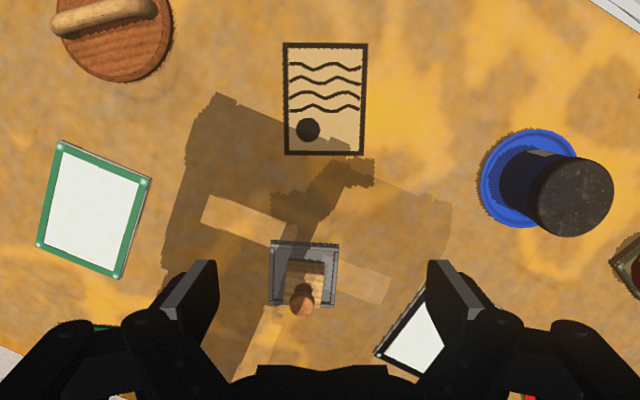

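```bash
python3 - <<'E'
from h import *
f,s=pickle.load(open('w12.pkl','rb'))
for vmax in (70,90):
  b=blob(f,s,(270,30,380,165),(0,0,0),(180,255,vmax),.0125);print(rect(b[2]), cv2.boundingRect(b[1]))
im=f['color'][30:165,265:385];save('w12z',cv2.resize(im,None,fx=4.4,fy=4.4,interpolation=2))
E
```

```text
('c', array([632.7, 159.6]), 'LxW', array([86.9, 65.4]), 'yaw long 22.7') (284, 44, 82, 111)
('c', array([632.6, 159.4]), 'LxW', array([88.4, 66. ]), 'yaw long 22.5') (283, 43, 84, 113)
```

View pics/w12z.png

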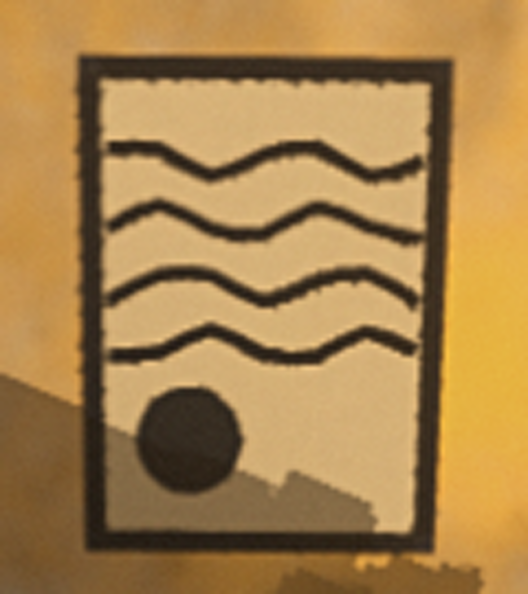

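carry_out(increments=[[2,0.1,-3.3,-0.003,0,0],[2,0.1,-3.3,-0.004,0,0],[3,0,0,0,0,0],[2,0,0,0,0,0],[0,0,0,0,0,0],[0,0,0,0,0,0]], gripper=8.5)

```text
clock: 14.88
tcp_pos: [0.6308, 0.1565, 0.0778]
tool_rot: [[-0.002, 0.396, -0.918], [-0.0, -0.918, -0.396], [-1.0, -0.0, 0.002]]
contact_force: [0.4, -0.4, 0.5]
width: 0.992
```

```bash
python3 - <<'E'
from h import *
f,s=snap('w13')
for vmax in (70,90):
  b=blob(f,s,(240,150,400,399),(0,0,0),(180,255,vmax),.0125);print(rect(b[2]), cv2.boundingRect(b[1]))
go([.6326,.1594,-.005],-67.4)
E
```

```text
('c', array([630.4, 158.8]), 'LxW', array([81.9, 66.9]), 'yaw long 23.3') (262, 150, 113, 127)
('c', array([630.1, 158.7]), 'LxW', array([82.6, 67.8]), 'yaw long 23.3') (261, 150, 114, 128)
clk 14.93 tcp [0.6315 0.1568 0.0794] yaw -66.69 w 1.000 | turn [ 0.0125 -0.0013 -0.0006] | shift cm [ 8.443 -0.2   -0.202] n 3 per row [ 2.814 -0.067 -0.067] j6 70->71
```

View pics/w13.png

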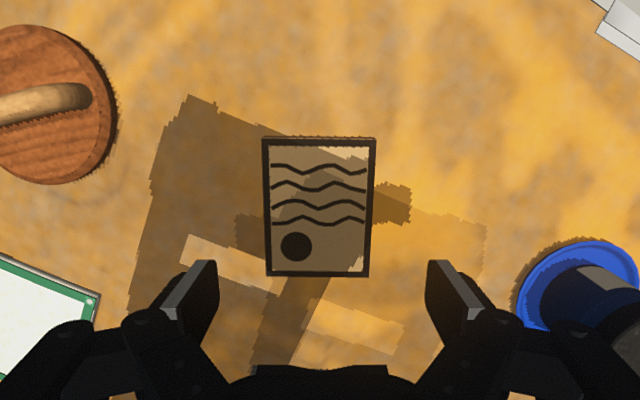

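```bash
python3 - <<'E'
from h import *
f,s=pickle.load(open('w13.pkl','rb'))
for vmax in (60,70,80):
  b=blob(f,s,(250,128,390,290),(0,0,0),(180,255,vmax),.0115);print(rect(b[2]), cv2.boundingRect(b[1]))
E
```

```text
('c', array([632.8, 159.7]), 'LxW', array([88.6, 66.4]), 'yaw long 22.3') (262, 139, 112, 138)
('c', array([632.8, 159.7]), 'LxW', array([88.7, 67. ]), 'yaw long 22.4') (262, 139, 113, 138)
('c', array([633. , 159.8]), 'LxW', array([89.1, 67.3]), 'yaw long 22.2') (262, 138, 113, 139)
```

carry_out(increments=[[0,0,0,0.016,0,0],[2.5,-0.22,-0.22,0,0,0],[2.5,0,0,0,0,0],[2,0,0,0,0,0],[1,0,0,0,0,0],[0,0,0,0,0,0],[0,0,0,0,0,0]])

```text
clock: 15.52
tcp_pos: [0.6327, 0.1605, -0.0003]
tool_rot: [[0.002, 0.382, -0.924], [0.0, -0.924, -0.382], [-1.0, 0.001, -0.002]]
contact_force: [0.5, 0.1, 0.7]
width: 0.996
```

```bash
python3 - <<'E'
from h import *
s=observe();print(s['contact_force'])
go([.6328,.1597,-.005],-67.6)
E
```

```text
[0.53191223 0.11409878 0.69723066]
clk 15.52 tcp [ 6.327e-01  1.605e-01 -3.000e-04] yaw -67.56 w 0.996 | turn [ 0.0007 -0.0018 -0.0006] | shift cm [0.474 0.078 0.017] n 1 per row [0.474 0.078 0.017] j6 72->72
```

carry_out(increments=[[0.4,0.05,0,0,0,0],[0,0,0,0,0,0],[0,0,0,0,0,0]])

```text
clock: 15.77
tcp_pos: [0.6325, 0.1601, -0.0048]
tool_rot: [[0.001, 0.382, -0.924], [0.0, -0.924, -0.382], [-1.0, 0.0, -0.001]]
contact_force: [-0.1, 0.7, 1.1]
width: 0.992
```

carry_out(increments=[[0,0,0,0,0,0],[0,0,0,0,0,0],[0,0,0,0,0,0],[0,0,0,0,0,0],[0,0,0,0,0,0]], gripper=6, grip_force=50)

```text
clock: 16.18
tcp_pos: [0.6326, 0.1602, -0.0047]
tool_rot: [[0.001, 0.382, -0.924], [0.0, -0.924, -0.382], [-1.0, 0.0, -0.001]]
contact_force: [-1.8, -0.1, 5.2]
width: 0.772
```

```bash
python3 - <<'E'
from h import *
s=observe();print(s['contact_force'])
go([.6328,.1597,-.005],-67.6)
f,s=snap('w14')
E
```

```text
[-1.84772541 -0.10890749  5.22011777]
clk 16.18 tcp [ 0.6326  0.1602 -0.0047] yaw -67.53 w 0.772 | turn [ 0.0013 -0.0013 -0.0005] | shift cm [ 0.026  0.052 -0.005] n 1 per row [ 0.026  0.052 -0.005] j6 71->72
```

View pics/w14.png

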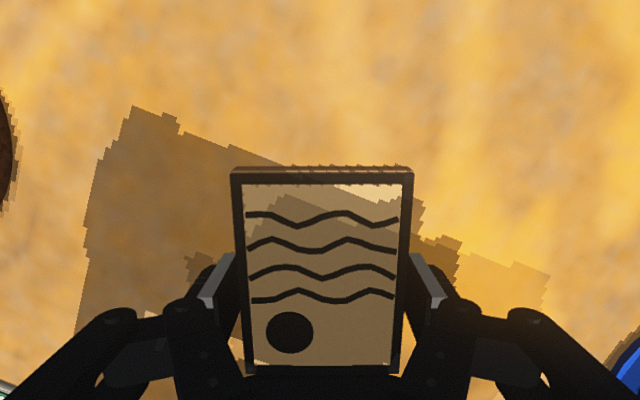

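carry_out(increments=[[-0.3,0,0,0,0,0],[-0.6,0,0,0,0,0],[-1.2,0,0,0,0,0],[-2,0,0,0,0,0],[-2,0,0,0,0,0],[-2,0,0,0,0,0],[-1,0,0,0,0,0],[0,0,0,0,0,0]])

```text
clock: 16.9
tcp_pos: [0.6333, 0.1603, 0.0884]
tool_rot: [[0.005, 0.382, -0.924], [0.0, -0.924, -0.382], [-1.0, 0.002, -0.005]]
contact_force: [0.1, 0.1, -1.7]
width: 0.779
```

```bash
python3 - <<'E'
from h import *
f,s=snap('w15');print(s['contact_force'],s['width'])
go([.47,-.038,.085],-97.4)
f2,_=snap('s15','side');save('s15z',cv2.resize(f2['color'][60:280,270:450],None,fx=2.7,fy=2.7))
E
```

```text
[ 0.10705881  0.06900642 -1.7268173 ] 0.7786603468563038
clk 16.95 tcp [0.6324 0.1602 0.0863] yaw -67.53 w 0.774 | turn [ 5.214e-01 -2.000e-03 -1.000e-04] | shift cm [ 0.135 21.745 13.557] n 8 per row [0.017 2.718 1.695] j6 71->101
```

View pics/w15.png

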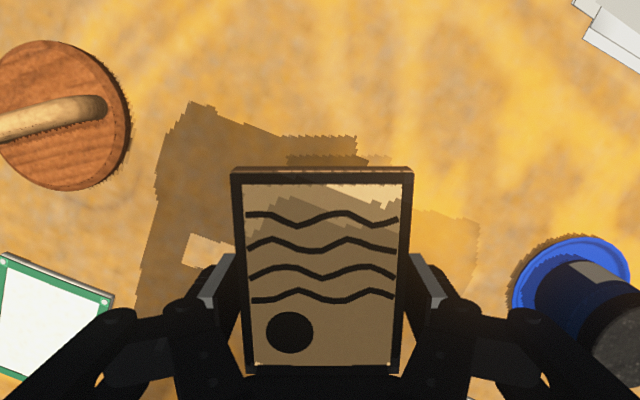

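View pics/s15z.png

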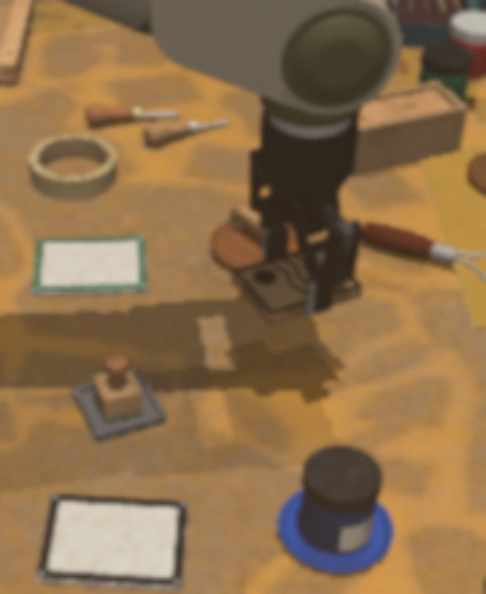

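```bash
python3 - <<'E'
from h import *
f,s=pickle.load(open('w15.pkl','rb'));c=cam(f,s)
save('w15z',cv2.resize(np.clip(f['color'][150:390,220:430].astype(float)*1.6,0,255).astype(np.uint8),None,fx=2.5,fy=2.5))
def tool(px,xt):
    # plane x_tool=xt ; tool down so use world z
    a=ray(c,px,s['tcp_pos'][2]-xt); return (a-s['tcp_pos'])@np.array(s['tool_rot'])*1000
print(tool([(232,171),(413.5,172),(400,374),(246,374)],-.0157).round(1))
E
```

```text
[[-15.5 -32.1 -45.5]
 [-15.4  33.9 -45.1]
 [-15.9  34.9  45. ]
 [-16.  -32.8  44.8]]
```

View pics/w15z.png

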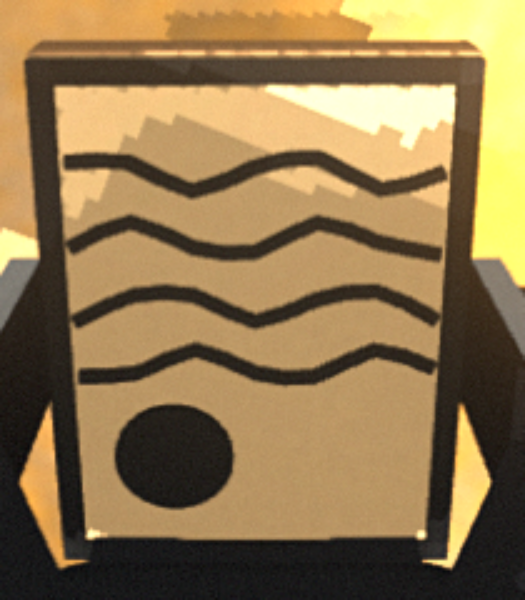

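```bash
python3 - <<'E'
from h import *
go([.392,-.028,.14],-97.4)
E
```

```text
clk 17.00 tcp [0.6318 0.1601 0.0849] yaw -67.53 w 0.779 | turn [5.213e-01 4.000e-04 0.000e+00] | shift cm [-5.506 21.741 21.36 ] n 9 per row [-0.612  2.416  2.373] j6 71->101
```

carry_out(increments=[[-1.1,0,0,0.1043,0,0],[-1.1,0,0,0.1043,0,0],[-1.1,0,0,0.1043,0,0],[-1.1,0,0,0.1043,0,0],[-1.0,0,0,0.1043,0,0]])

```text
clock: 17.42
tcp_pos: [0.6315, 0.1601, 0.1382]
tool_rot: [[-0.003, -0.134, -0.991], [-0.0, -0.991, 0.134], [-1.0, 0.001, 0.003]]
contact_force: [0.5, 0.3, -0.9]
width: 0.781
```

```bash
python3 - <<'E'
from h import *
go([.392,-.028,.14],-97.4)
E
```

```text
clk 17.42 tcp [0.6315 0.1601 0.1382] yaw -97.71 w 0.781 | turn [-0.0054  0.0026 -0.0005] | shift cm [-0.184 21.734 21.328] n 9 per row [-0.02   2.415  2.37 ] j6 102->101
```

carry_out(increments=[[0,1.5,1.5,0,0,0],[0,2.5,2.45,0,0,0],[0,2.5,2.45,0,0,0],[0,2.5,2.45,0,0,0],[0,2.5,2.45,0,0,0],[0,2.5,2.45,0,0,0],[0,2.5,2.45,0,0,0],[0,2.5,2.45,0,0,0],[0,1.8,1.8,0,0,0],[0,0.9,0.9,0,0,0]])

```text
clock: 18.25
tcp_pos: [0.3897, -0.0283, 0.1382]
tool_rot: [[-0.003, -0.13, -0.991], [0.001, -0.991, 0.13], [-1.0, -0.0, 0.003]]
contact_force: [-0.6, 0.5, -1.2]
width: 0.777
```

carry_out(increments=[[0,0,0,0,0,0],[0,0,0,0,0,0]])

```text
clock: 18.42
tcp_pos: [0.3922, -0.0276, 0.1388]
tool_rot: [[-0.001, -0.13, -0.991], [0.0, -0.991, 0.13], [-1.0, -0.0, 0.001]]
contact_force: [0.8, 0.8, 0.1]
width: 0.778
```

```bash
python3 - <<'E'
from h import *
f,s=snap('w16');print(s['joint_vel'].round(1))
go([.392,-.028,.14],-97.4)
E
```

```text
[ 1.5  1.1 -1.5  0.   0.1  0.4]
clk 18.47 tcp [ 0.3926 -0.0273  0.1389] yaw -97.43 w 0.779 | turn [-0.0005  0.0006  0.0003] | shift cm [-0.11   0.076  0.054] n 1 per row [-0.11   0.076  0.054] j6 76->76
```

View pics/w16.png

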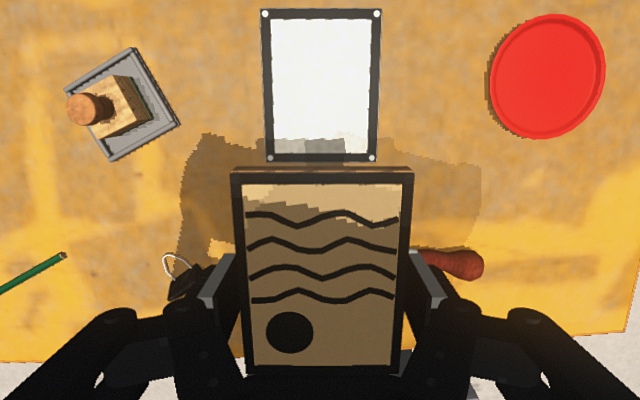

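```bash
python3 - <<'E'
from h import *
f,s=pickle.load(open('w16.pkl','rb'))
save('w16z',cv2.resize(f['color'][0:170,245:400],None,fx=3.4,fy=3.4))
for sm,lo in ((70,0),(60,0),(50,0)):
  b=blob(f,s,(250,2,395,163),(0,0,lo),(180,sm,255),.006);print(rect(b[2]), cv2.boundingRect(b[1]))
c=cam(f,s);p=ray(c,[(261,8.5),(382,8.5),(377,161.5),(263.5,161.5)],.006)[:,:2]
print(rect((p*1000).astype(np.float32)),p.mean(0))
b=blob(f,s,(262,12,380,160),(0,0,120),(180,60,255),.006);print('white',rect(b[2]))
E
```

```text
('c', array([469.4, -37.6]), 'LxW', array([110.2,  86.6]), 'yaw long -7.4') (260, 8, 122, 155)
('c', array([469.8, -37.6]), 'LxW', array([109.4,  86.1]), 'yaw long -7.4') (260, 8, 122, 154)
('c', array([469.5, -37.6]), 'LxW', array([108.8,  85.6]), 'yaw long -7.5') (261, 9, 121, 153)
('c', array([469.5, -37.2]), 'LxW', array([109.5,  88.7]), 'yaw long -7.5') [ 0.46945821 -0.03773087]
white ('c', array([469.7, -37.6]), 'LxW', array([96.5, 73.1]), 'yaw long -7.6')
```

View pics/w16z.png

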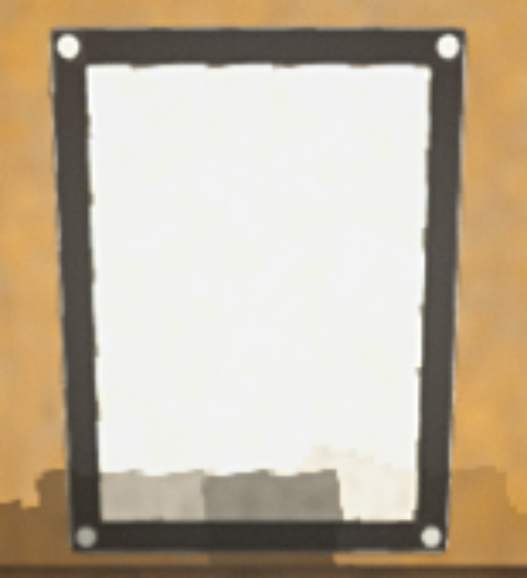

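```bash
python3 - <<'E'
from h import *
go([.4697,-.0368,.03],-97.5)
E
```

```text
clk 18.47 tcp [ 0.3926 -0.0273  0.1389] yaw -97.43 w 0.779 | turn [0.0013 0.0006 0.0003] | shift cm [10.89  -0.066 -7.764] n 4 per row [ 2.722 -0.016 -1.941] j6 76->76
```

carry_out(increments=[[0,-0.07,-2,0.001,0,0],[0,0,-3,0,0,0],[0,0,-2.76,0,0,0],[2.5,0,0,0,0,0],[3,0,0,0,0,0],[3,0,0,0,0,0],[2.3,0,0,0,0,0],[0,0,0,0,0,0],[0,0,0,0,0,0]])

```text
clock: 19.22
tcp_pos: [0.4695, -0.0362, 0.0307]
tool_rot: [[-0.002, -0.129, -0.992], [0.001, -0.992, 0.129], [-1.0, -0.001, 0.002]]
contact_force: [-0.2, 0.6, 0.2]
width: 0.782
```

```bash
python3 - <<'E'
from h import *
f,s=snap('w17')
go([.4697,-.0368,.0015],-97.5)
E
```

```text
clk 19.27 tcp [ 0.4702 -0.0366  0.0319] yaw -97.42 w 0.774 | turn [ 0.0015 -0.0005 -0.0001] | shift cm [3.036 0.029 0.048] n 1 per row [3.036 0.029 0.048] j6 79->79
```

View pics/w17.png

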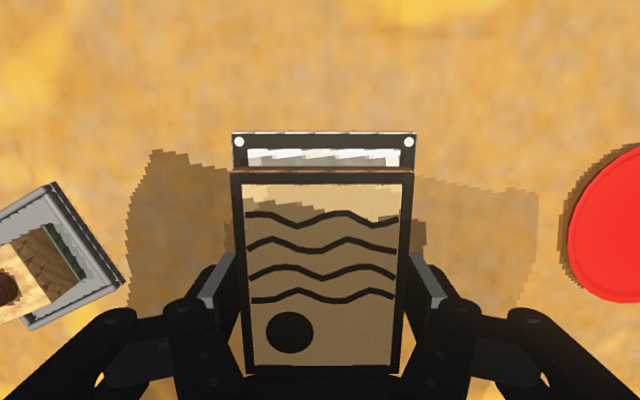

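```bash
python3 - <<'E'
from h import *
f,s=pickle.load(open('w17.pkl','rb'));c=cam(f,s);print(f['cx'],f['cy'])
save('w17z',cv2.resize(f['color'][120:190,220:430],None,fx=3.8,fy=3.8,interpolation=2))
def tool(px,z):
    return (ray(c,px,z)-s['tcp_pos'])@np.array(s['tool_rot'])*1000
print(tool([(232,133),(417,133),(239,142),(409,142)],.006).round(1))
E
```

```text
321.6878936706397 201.15223984383738
[[ 24.6 -41.1 -55.6]
 [ 24.5  44.9 -55.6]
 [ 24.6 -38.1 -51.4]
 [ 24.5  41.4 -51.4]]
```

View pics/w17z.png

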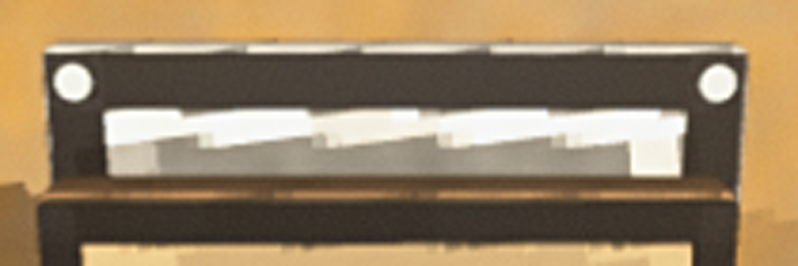

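carry_out(increments=[[1.5,0.07,0.05,0.0015,0,0],[0.8,0,0,0,0,0],[0.3,0,0,0,0,0],[0,0,0,0,0,0],[0,0,0,0,0,0]])

```text
clock: 19.68
tcp_pos: [0.4693, -0.0376, 0.0059]
tool_rot: [[0.001, -0.131, -0.991], [-0.0, -0.991, 0.131], [-1.0, 0.0, -0.001]]
contact_force: [0.0, 1.2, -0.8]
width: 0.779
```

```bash
python3 - <<'E'
from h import *
f,s=snap('w18');print(s['contact_force'])
go([.4697,-.0368,.0015],-97.5)
save('w18z',cv2.resize(f['color'][120:190,220:430],None,fx=3.8,fy=3.8,interpolation=2))
E
```

```text
[ 0.0068324   1.15612467 -0.82560777]
clk 19.73 tcp [ 0.4693 -0.0376  0.006 ] yaw -97.54 w 0.778 | turn [-0.0008 -0.0012 -0.0002] | shift cm [ 0.453 -0.087 -0.028] n 1 per row [ 0.453 -0.087 -0.028] j6 79->79
```

View pics/w18z.png

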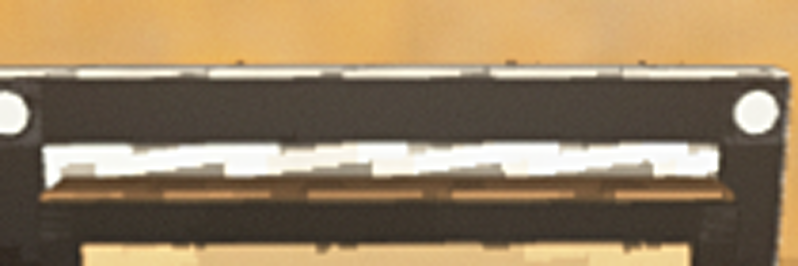

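carry_out(increments=[[0.2,-0.03,0,0,0,0],[0.15,0,0,0,0,0],[0.1,0,0,0,0,0],[0,0,0,0,0,0],[0,0,0,0,0,0]])

```text
clock: 20.15
tcp_pos: [0.4689, -0.0372, 0.0012]
tool_rot: [[0.0, -0.131, -0.991], [-0.0, -0.991, 0.131], [-1.0, 0.0, -0.0]]
contact_force: [-1.3, 1.2, 5.8]
width: 0.778
```

```bash
python3 - <<'E'
from h import *
f,s=snap('w19');print(s['contact_force'])
go([.4697,-.0368,.0015],-97.5)
save('w19z',cv2.resize(f['color'][120:190,220:430],None,fx=3.8,fy=3.8,interpolation=2))
E
```

```text
[-1.34190245  1.15017904  5.80730353]
clk 20.20 tcp [ 0.469  -0.0373  0.0013] yaw -97.55 w 0.780 | turn [-0.0008 -0.0003 -0.0001] | shift cm [-0.024 -0.054 -0.065] n 1 per row [-0.024 -0.054 -0.065] j6 79->79
```

View pics/w19z.png

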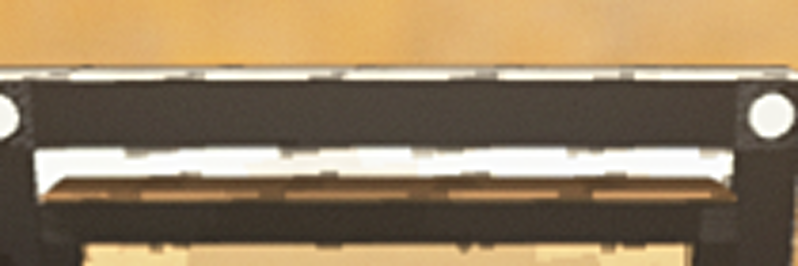

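Centred within the frame and touching (5.8 N). Release, opening just enough, then lift.

carry_out(increments=[[0,0,0,0,0,0],[0,0,0,0,0,0],[0,0,0,0,0,0],[0,0,0,0,0,0],[-1,0,0,0,0,0],[-2.5,0,0,0,0,0],[-3.5,0,1,0,0,0],[-3.5,0,3,0,0,0],[-3.5,0,3.5,0,0,0],[0,0,0,0,0,0]], gripper=8.5)

```text
clock: 21.03
tcp_pos: [0.4015, -0.0281, 0.1373]
tool_rot: [[0.007, -0.131, -0.991], [-0.003, -0.991, 0.131], [-1.0, 0.002, -0.008]]
contact_force: [0.9, -0.6, 0.8]
width: 0.997
```

carry_out(increments=[[0,0,0,0,0,0],[0,0,0,0,0,0]])

```text
clock: 21.2
tcp_pos: [0.4031, -0.0286, 0.1319]
tool_rot: [[0.0, -0.132, -0.991], [-0.0, -0.991, 0.132], [-1.0, 0.0, -0.0]]
contact_force: [0.0, 0.5, -0.6]
width: 0.996
```

```bash
python3 - <<'E'
from h import *
f,s=snap('w20');go([.57,-.16,.17],-60)
for vmax in (80,):
  pass
E
```

```text
clk 21.25 tcp [ 0.4031 -0.0286  0.1313] yaw -97.56 w 0.997 | turn [-6.555e-01  9.000e-04  6.000e-04] | shift cm [-3.867 19.73  -7.885] n 7 per row [-0.552  2.819 -1.126] j6 77->39
```

View pics/w20.png

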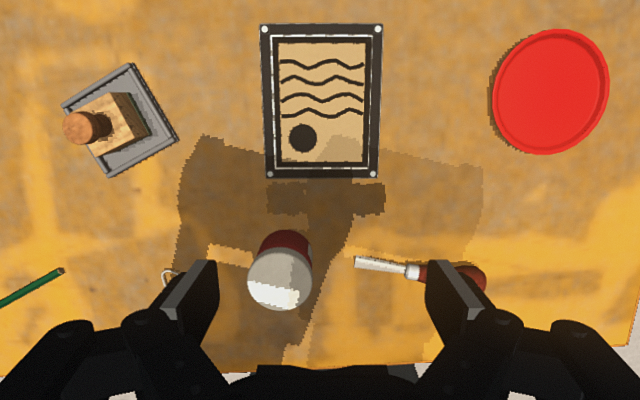

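```bash
python3 - <<'E'
from h import *
f,s=pickle.load(open('w20.pkl','rb'));c=cam(f,s)
save('w20z',cv2.resize(f['color'][15:185,250:395],None,fx=3.5,fy=3.5,interpolation=2))
E
```

```text
(no output)
```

View pics/w20z.png

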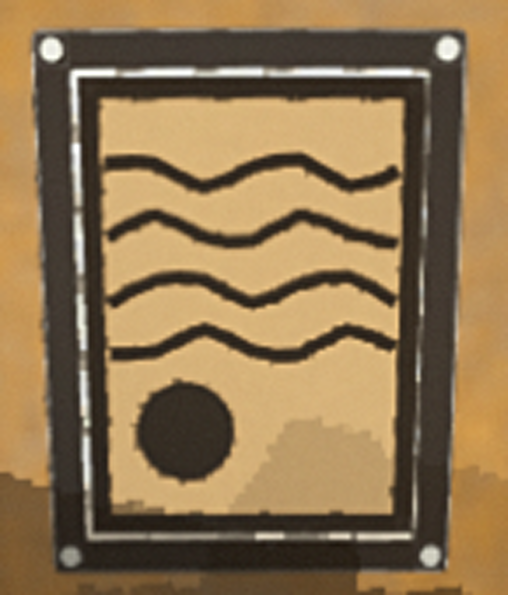

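```bash
python3 - <<'E'
from h import *
go([.555,-.17,.19],-111)
E
```

```text
clk 21.25 tcp [ 0.4031 -0.0286  0.1313] yaw -97.56 w 0.997 | turn [2.346e-01 1.000e-03 2.000e-04] | shift cm [ -5.867   7.76  -19.253] n 7 per row [-0.838  1.109 -2.75 ] j6 77->90
```

carry_out(increments=[[-1.5,0,0,0.117,0,0],[-1.5,0,0,0.117,0,0],[-0.4,1.1,-2.75,0,0,0],[-0.4,1.1,-2.75,0,0,0],[-0.4,1.1,-2.75,0,0,0],[-0.4,1.1,-2.75,0,0,0],[-0.4,1.1,-2.75,0,0,0],[-0.4,1.1,-2.75,0,0,0],[-0.4,1.1,-2.75,0,0,0],[0,0,0,0,0,0]])

```text
clock: 22.08
tcp_pos: [0.5577, -0.1726, 0.1877]
tool_rot: [[-0.001, -0.36, -0.933], [0.0, -0.933, 0.36], [-1.0, 0.0, 0.001]]
contact_force: [-0.4, -0.8, 0.6]
width: 0.997
```

carry_out(increments=[[0,0,0,0,0,0],[0,0,0,0,0,0]])

```text
clock: 22.25
tcp_pos: [0.5547, -0.1688, 0.1882]
tool_rot: [[-0.003, -0.358, -0.934], [0.002, -0.934, 0.358], [-1.0, -0.001, 0.003]]
contact_force: [0.2, 0.5, -0.5]
width: 0.992
```

```bash
python3 - <<'E'
from h import *
f,s=snap('w21');go([.622,-.195,.1],-111)
E
```

```text
clk 22.30 tcp [ 0.5546 -0.1686  0.1887] yaw -110.93 w 0.994 | turn [0.0011 0.0025 0.0004] | shift cm [ 8.866  0.052 -7.236] n 4 per row [ 2.217  0.013 -1.809] j6 82->83
```

View pics/w21.png

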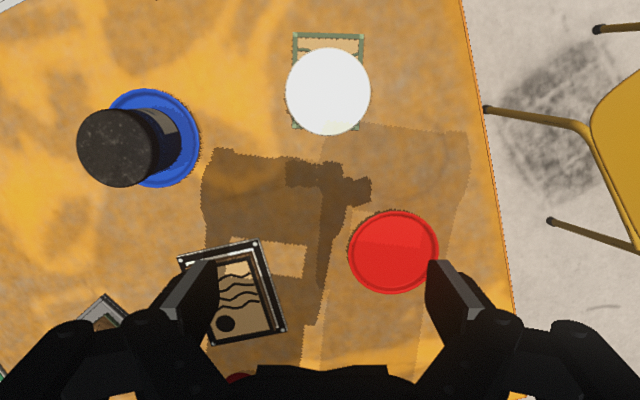

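```bash
python3 - <<'E'
from h import *
f,s=pickle.load(open('w21.pkl','rb'));c=cam(f,s)
b=blob(f,s,(275,35,380,145),(0,0,190),(180,60,255),.0775);print('lid',circ(b[2]),cv2.boundingRect(b[1]))
b=blob(f,s,(340,200,445,300),(170,120,80),(6,255,255),.008);print('red',circ(b[2]))
e=ray(c,[(292,33),(366,34)],.012);d=e[1]-e[0];print(e.round(4),np.linalg.norm(d),np.degrees(np.arctan2(d[1],d[0])))
E
```

```text
lid ('enc', array([ 622.9, -199.8]), 58.3, 'ell', array([ 623. , -199.8]), array([57.3, 57.4])) (285, 47, 86, 88)
red ('enc', array([ 456.4, -207.8]), 91.6, 'ell', array([ 457.3, -207.1]), array([87.8, 89.7]))
[[ 0.6782 -0.1904  0.012 ]
 [ 0.6556 -0.2474  0.012 ]] 0.061289641696620926 -111.61101003415308
```

```bash
python3 - <<'E'
from h import *
go([.6237,-.2,.025],-111.3)
E
```

```text
clk 22.30 tcp [ 0.5546 -0.1686  0.1887] yaw -110.93 w 0.994 | turn [0.0064 0.0025 0.0004] | shift cm [16.366  0.418 -7.577] n 6 per row [ 2.728  0.07  -1.263] j6 82->83
```

carry_out(increments=[[0,0.14,-2.55,0.006,0,0],[0,0.14,-2.55,0,0,0],[2,0.14,-2.48,0,0,0],[2.5,0,0,0,0,0],[0,0,0,0,0,0],[0,0,0,0,0,0]])

```text
clock: 22.8
tcp_pos: [0.6234, -0.1996, 0.144]
tool_rot: [[-0.003, -0.363, -0.932], [0.002, -0.932, 0.363], [-1.0, -0.0, 0.003]]
contact_force: [-0.0, 0.2, 1.2]
width: 0.994
```

```bash
python3 - <<'E'
from h import *
f,s=snap('w22')
b=blob(f,s,(200,100,420,399),(0,0,170),(180,70,255),.0775);print('lid',circ(b[2]),cv2.boundingRect(b[1]))
go([.6237,-.2,.025],-111.3)
E
```

```text
lid ('enc', array([ 644.4, -211.3]), 31.5, 'ell', array([ 644.8, -211.7]), array([ 9.1, 28.2])) (300, 171, 53, 18)
clk 22.85 tcp [ 0.624  -0.2     0.1458] yaw -111.27 w 0.994 | turn [0.0005 0.0001 0.    ] | shift cm [1.2083e+01 9.0000e-03 2.5000e-02] n 4 per row [3.021e+00 2.000e-03 6.000e-03] j6 83->83
```

View pics/w22.png

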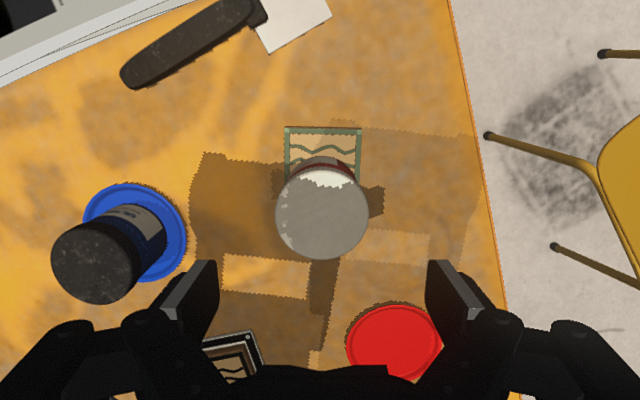

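carry_out(increments=[[3,0,0,0,0,0],[3,0,0,0,0,0],[3,0,0,0,0,0],[2.0,0,0,0,0,0],[1.0,0,0,0,0,0],[0,0,0,0,0,0],[0,0,0,0,0,0]])

```text
clock: 23.43
tcp_pos: [0.625, -0.2008, 0.0269]
tool_rot: [[0.002, -0.363, -0.932], [-0.001, -0.932, 0.363], [-1.0, 0.0, -0.002]]
contact_force: [0.5, -0.5, 0.3]
width: 0.992
```

carry_out(increments=[[0,0,0,0,0,0],[0,0,0,0,0,0],[0,0,0,0,0,0],[0,0,0,0,0,0],[0,0,0,0,0,0],[0,0,0,0,0,0]], gripper=4.5, grip_force=40)

```text
clock: 23.93
tcp_pos: [0.625, -0.201, 0.0271]
tool_rot: [[0.003, -0.363, -0.932], [-0.001, -0.932, 0.363], [-1.0, 0.0, -0.003]]
contact_force: [-2.1, 1.0, 6.7]
width: 0.685
```

carry_out(increments=[[-0.3,0,0,0,0,0],[-0.6,0,0,0,0,0],[-1.2,0,0,0,0,0],[-2,0,0,0,0,0],[-2,0,0,0,0,0],[-1,0,0,0,0,0],[-1,0,0,0,0,0],[0,0,0,0,0,0]])

```text
clock: 24.6
tcp_pos: [0.6249, -0.2009, 0.1082]
tool_rot: [[0.003, -0.363, -0.932], [-0.002, -0.932, 0.363], [-1.0, 0.0, -0.003]]
contact_force: [0.6, -0.3, -0.7]
width: 0.687
```

```bash
python3 - <<'E'
from h import *
f,s=snap('w23');print(s['contact_force']);go([.4567,-.2073,.05])
im=f['color'][190:390,210:440].astype(float);im=np.clip(im*1.3,0,255).astype(np.uint8)
save('w23z',cv2.resize(im,None,fx=3,fy=3))
f2,_=snap('s23','side');save('s23z',cv2.resize(f2['color'][200:380,270:450],None,fx=3,fy=3))
E
```

```text
[ 0.61151673 -0.27875454 -0.74100286]
clk 24.65 tcp [ 0.6245 -0.2007  0.1066] yaw -111.30 w 0.686 | turn [ 0.     -0.0013 -0.0002] | shift cm [ 5.66   6.71  15.389] n 6 per row [0.943 1.118 2.565] j6 83->83
```

View pics/w23z.png

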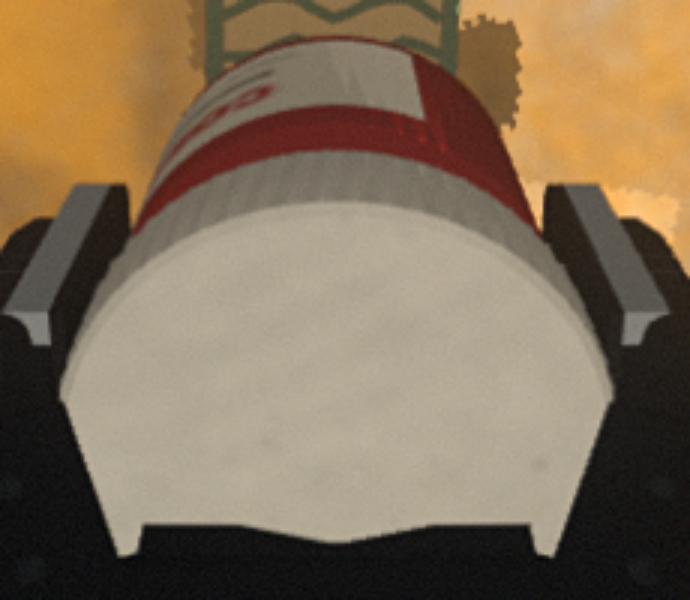

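View pics/s23z.png

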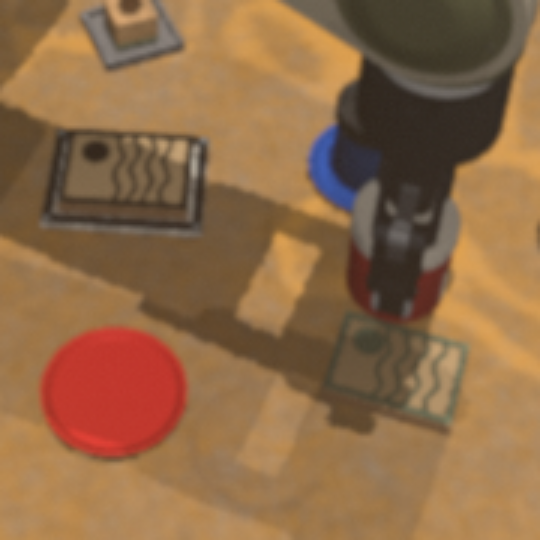

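carry_out(increments=[[0,0.8,1.8,0,0,0],[0,1.3,3,0,0,0],[0,1.3,3,0,0,0],[0,1.3,3,0,0,0],[0,1.2,2.6,0,0,0],[1,0.78,1.79,0,0,0],[2,0,0,0,0,0],[2,0,0,0,0,0],[1.5,0,0,0,0,0],[0,0,0,0,0,0]])

```text
clock: 25.53
tcp_pos: [0.4565, -0.2063, 0.0376]
tool_rot: [[-0.005, -0.364, -0.932], [0.004, -0.932, 0.364], [-1.0, -0.002, 0.007]]
contact_force: [-0.6, 0.7, -2.6]
width: 0.688
```

carry_out(increments=[[0.5,0,0,0,0,0],[0,0,0,0,0,0],[0,0,0,0,0,0]])

```text
clock: 25.78
tcp_pos: [0.4587, -0.2077, 0.0363]
tool_rot: [[0.0, -0.363, -0.932], [-0.0, -0.932, 0.363], [-1.0, 0.0, -0.001]]
contact_force: [0.7, 0.2, -1.4]
width: 0.689
```

```bash
python3 - <<'E'
from h import *
f,s=snap('w24');c=cam(f,s);print(s['contact_force']);go([.4586,-.208,.018])
b=blob(f,s,(225,120,425,245),(170,120,40),(6,255,255),.008)
k=b[1].reshape(-1,2);pts=[]
for x in range(244,410,4):
    q=k[k[:,0]==x]
    if len(q): pts.append((x,q[:,1].min()-.5))
P=ray(c,pts,.008);print(pts[0],pts[-1],arc(P,.046),arc(P,.045))
E
```

```text
[ 0.72125462  0.17787713 -1.42204625]
clk 25.83 tcp [ 0.4588 -0.2078  0.0365] yaw -111.30 w 0.686 | turn [ 0.     -0.001  -0.0003] | shift cm [1.849 0.027 0.009] n 1 per row [1.849 0.027 0.009] j6 74->74
(244, np.float64(204.5)) (408, np.float64(224.5)) (array([ 0.45549113, -0.20731623]), np.float64(0.0007045119987565546)) (array([ 0.45652385, -0.20782521]), np.float64(0.0003646194040325887))
```

View pics/w24.png

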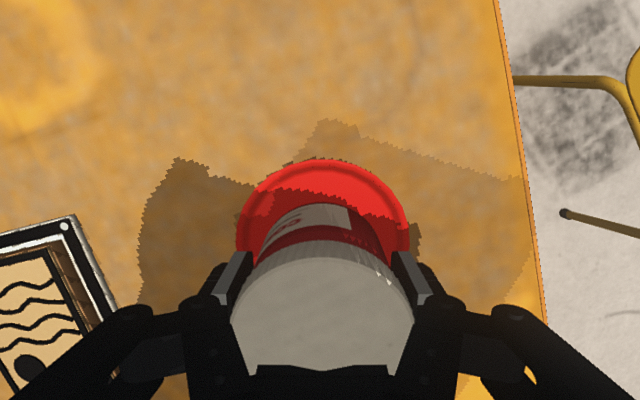

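carry_out(increments=[[0.8,0,0.05,0,0,0],[0.5,0,0,0,0,0],[0.25,0,0,0,0,0],[0.15,0,0,0,0,0],[0,0,0,0,0,0],[0,0,0,0,0,0]])

```text
clock: 26.33
tcp_pos: [0.4579, -0.2073, 0.0199]
tool_rot: [[-0.0, -0.363, -0.932], [0.0, -0.932, 0.363], [-1.0, 0.0, 0.0]]
contact_force: [-5.9, 3.6, 16.6]
width: 0.687
```

carry_out(increments=[[-0.1,0,0,0,0,0],[0,0,0,0,0,0]])

```text
clock: 26.5
tcp_pos: [0.4581, -0.2075, 0.02]
tool_rot: [[0.0, -0.363, -0.932], [-0.0, -0.932, 0.363], [-1.0, 0.0, -0.0]]
contact_force: [-0.1, 0.6, 1.1]
width: 0.684
```

carry_out(increments=[[0,0,0,0,0,0],[0,0,0,0,0,0],[0,0,0,0,0,0],[0,0,0,0,0,0],[0,0,0,0,0,0],[-1.5,0,0,0,0,0],[-3,0,0,0,0,0],[-3.5,0,0,0,0,0],[-3.5,0,0,0,0,0],[-3.0,0,0,0,0,0]], gripper=8.5)

```text
clock: 27.33
tcp_pos: [0.458, -0.2075, 0.1672]
tool_rot: [[0.001, -0.363, -0.932], [-0.001, -0.932, 0.363], [-1.0, 0.0, -0.001]]
contact_force: [0.2, -0.2, -0.1]
width: 0.996
```

```bash
python3 - <<'E'
from h import *
f2,_=snap('s25','side');save('s25z',cv2.resize(f2['color'][240:380,250:450],None,fx=3,fy=3))
go([.56,-.173,.17],-111.6)
E
```

```text
clk 27.38 tcp [ 0.46   -0.2088  0.1726] yaw -111.29 w 0.995 | turn [ 0.0055 -0.0099 -0.0029] | shift cm [ 0.255 -7.011 -7.979] n 4 per row [ 0.064 -1.753 -1.995] j6 74->74
```

View pics/s25z.png

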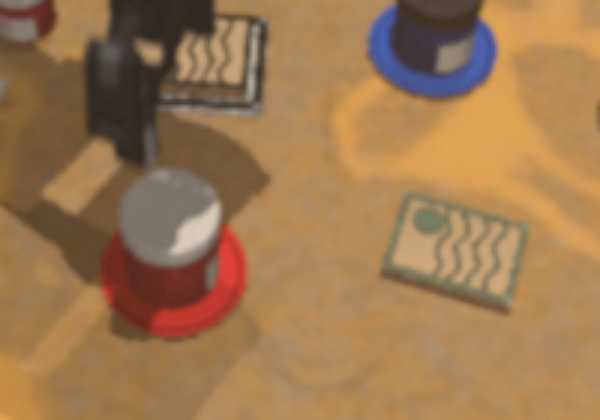

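Red jar upright in its saucer. Next the green block.

carry_out(increments=[[0,-1.75,-2,0.005,0,0],[0,-1.75,-2,0,0,0],[0,-1.75,-2,0,0,0],[0,-1.75,-2,0,0,0],[0,0,0,0,0,0],[0,0,0,0,0,0]])

```text
clock: 27.88
tcp_pos: [0.5585, -0.1711, 0.164]
tool_rot: [[-0.001, -0.367, -0.93], [0.0, -0.93, 0.367], [-1.0, -0.0, 0.001]]
contact_force: [-0.1, -0.3, -0.3]
width: 0.994
```

```bash
python3 - <<'E'
from h import *
f,s=snap('w26')
save('w26z',cv2.resize(f['color'][20:180,260:400],None,fx=3.5,fy=3.5,interpolation=2))
hsv=cv2.cvtColor(f['color'],cv2.COLOR_RGB2HSV)
for lo in ((35,30,30),(30,40,30),(40,40,30)):
  b=blob(f,s,(260,20,400,180),lo,(100,255,200),.0125);print(rect(b[2]), cv2.boundingRect(b[1]))
go([.63,-.2,.08],-111.6)
E
```

```text
('c', array([ 631.2, -203.4]), 'LxW', array([76.7, 56.9]), 'yaw long -22.4') (289, 35, 75, 102)
('c', array([ 631. , -203.4]), 'LxW', array([77.7, 57.4]), 'yaw long -22.8') (289, 34, 75, 104)
('c', array([ 606.9, -164.1]), 'LxW', array([1.7, 1.2]), 'yaw long 23.1') (290, 133, 3, 3)
clk 27.93 tcp [ 0.5578 -0.1715  0.1643] yaw -111.56 w 0.997 | turn [ 0.0007  0.001  -0.    ] | shift cm [ 8.427e+00 -5.000e-03 -7.759e+00] n 4 per row [ 2.107e+00 -1.000e-03 -1.940e+00] j6 83->83
```

View pics/w26z.png

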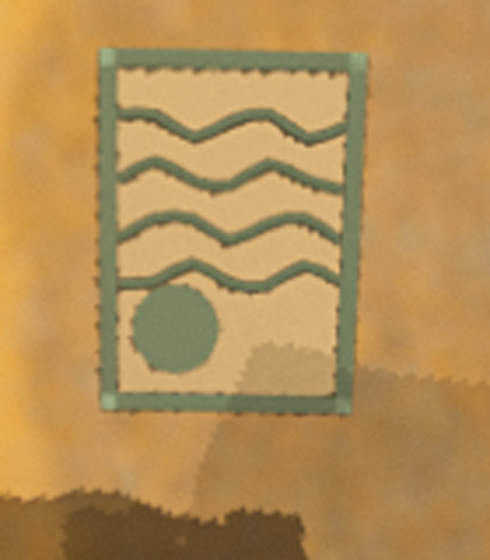

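```bash
python3 - <<'E'
from h import *
go([.6311,-.2034,.08],-112.6)
E
```

```text
clk 27.93 tcp [ 0.5578 -0.1715  0.1643] yaw -111.56 w 0.997 | turn [ 0.0182  0.001  -0.    ] | shift cm [ 8.427  0.131 -7.99 ] n 4 per row [ 2.107  0.033 -1.998] j6 83->84
```

carry_out(increments=[[1,0,0,0.018,0,0],[1.5,0.04,-2.7,0,0,0],[2,0.05,-2.7,0,0,0],[2.4,0.04,-2.59,0,0,0],[1.5,0,0,0,0,0],[0,0,0,0,0,0],[0,0,0,0,0,0]])

```text
clock: 28.52
tcp_pos: [0.6303, -0.2038, 0.0801]
tool_rot: [[-0.002, -0.386, -0.923], [0.001, -0.923, 0.386], [-1.0, -0.0, 0.002]]
contact_force: [-0.1, 0.8, -0.3]
width: 0.994
```

```bash
python3 - <<'E'
from h import *
f,s=snap('w27')
for lo in ((35,30,20),(30,40,20)):
  b=blob(f,s,(230,110,420,320),lo,(100,255,200),.0115);print(rect(b[2]), cv2.boundingRect(b[1]))
go([.6311,-.2034,-.003],-112.6)
E
```

```text
('c', array([ 616.9, -184. ]), 'LxW', array([17.4, 17.4]), 'yaw long 67.3') (287, 233, 28, 26)
('c', array([ 631.7, -203.3]), 'LxW', array([78.2, 58. ]), 'yaw long -22.5') (271, 152, 97, 120)
clk 28.57 tcp [ 0.6309 -0.2039  0.0817] yaw -112.68 w 0.993 | turn [-0.0013 -0.0005 -0.0001] | shift cm [ 8.466e+00 -5.400e-02 -1.000e-03] n 3 per row [ 2.822 -0.018 -0.   ] j6 85->85
```

View pics/w27.png

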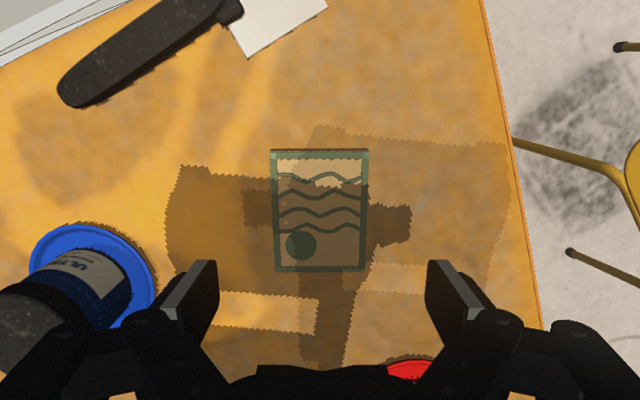

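carry_out(increments=[[2.5,-0.05,-0.06,0,0,0],[2.5,0,0,0,0,0],[2,0,0,0,0,0],[1,0,0,0,0,0],[0,0,0,0,0,0],[0,0,0,0,0,0]])

```text
clock: 29.07
tcp_pos: [0.6325, -0.2037, 0.0025]
tool_rot: [[0.002, -0.385, -0.923], [-0.001, -0.923, 0.385], [-1.0, 0.0, -0.002]]
contact_force: [0.0, 0.3, 0.8]
width: 0.998
```

```bash
python3 - <<'E'
from h import *
print(observe()['contact_force']);go([.6315,-.2034,-.003],-112.6)
E
```

```text
[0.04096069 0.32363865 0.75397214]
clk 29.07 tcp [ 0.6325 -0.2037  0.0025] yaw -112.63 w 0.998 | turn [-0.0005 -0.0019 -0.0002] | shift cm [0.555 0.015 0.105] n 1 per row [0.555 0.015 0.105] j6 85->85
```

carry_out(increments=[[0.55,0,0.08,0,0,0],[0,0,0,0,0,0],[0,0,0,0,0,0]])

```text
clock: 29.32
tcp_pos: [0.6316, -0.2032, -0.0038]
tool_rot: [[0.001, -0.385, -0.923], [-0.0, -0.923, 0.385], [-1.0, 0.0, -0.001]]
contact_force: [0.4, 0.1, -0.3]
width: 0.995
```

carry_out(increments=[[0,0,0,0,0,0],[0,0,0,0,0,0],[0,0,0,0,0,0],[0,0,0,0,0,0],[0,0,0,0,0,0],[0,0,0,0,0,0]], gripper=5.2, grip_force=50)

```text
clock: 29.82
tcp_pos: [0.6317, -0.2033, -0.0038]
tool_rot: [[0.001, -0.385, -0.923], [-0.001, -0.923, 0.385], [-1.0, 0.0, -0.001]]
contact_force: [-1.5, -0.3, 5.6]
width: 0.687
```

carry_out(increments=[[-0.3,0,0,0,0,0],[-0.6,0,0,0,0,0],[-1.2,0,0,0,0,0],[-2,0,0,0,0,0],[-3,0,0,0,0,0],[-3,0,0,0,0,0],[-2.5,0,0,0,0,0],[-1.5,0,0,0,0,0],[0,0,0,0,0,0]])

```text
clock: 30.57
tcp_pos: [0.6327, -0.2037, 0.1414]
tool_rot: [[0.007, -0.385, -0.923], [-0.003, -0.923, 0.384], [-1.0, 0.001, -0.007]]
contact_force: [-0.0, -0.1, -0.7]
width: 0.68
```

```bash
python3 - <<'E'
from h import *
f,s=snap('w28');print(s['contact_force'],s['width'])
go([.38,.318,.14],-91)
f2,_=snap('s28','side');save('s28z',cv2.resize(f2['color'][160:380,270:450],None,fx=2.7,fy=2.7))
E
```

```text
[-0.01613133 -0.13944684 -0.72887911] 0.6801138484047625
clk 30.62 tcp [ 0.6319 -0.2033  0.1385] yaw -112.62 w 0.684 | turn [-0.3773 -0.0035 -0.001 ] | shift cm [ -0.149 -51.682  26.096] n 17 per row [-0.009 -3.04   1.535] j6 85->63
```

View pics/w28.png

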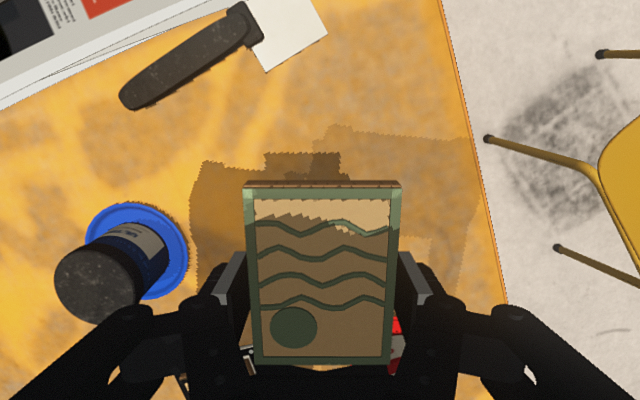

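View pics/s28z.png

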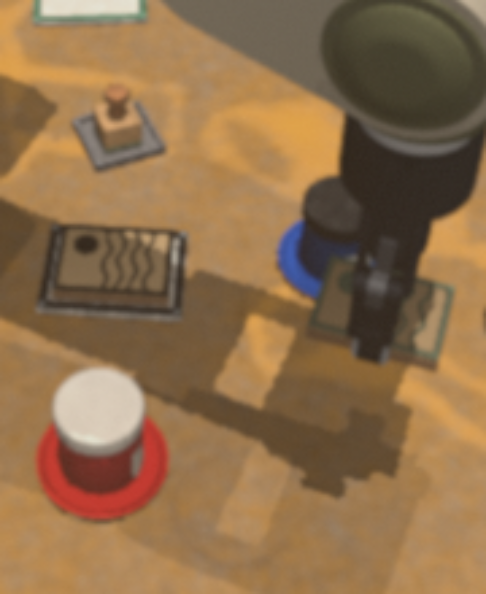

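carry_out(increments=[[0,0,0,-0.0943,0,0],[0,0,0,-0.0943,0,0],[0,0,0,-0.0943,0,0],[0,0,0,-0.0943,0,0],[0,-1.5,0.8,0,0,0],[0,-3,1.5,0,0,0],[0,-3,1.5,0,0,0],[0,-3,1.5,0,0,0],[0,-3,1.5,0,0,0],[0,-3,1.5,0,0,0]])

```text
clock: 31.5
tcp_pos: [0.5495, -0.0351, 0.1347]
tool_rot: [[-0.003, -0.018, -1.0], [0.001, -1.0, 0.018], [-1.0, -0.001, 0.003]]
contact_force: [0.6, 0.9, -0.4]
width: 0.686
```

```bash
python3 - <<'E'
from h import *
go([.376,.321,.14],-91)
f,s=pickle.load(open('w28.pkl','rb'));c=cam(f,s)
def tool(px,xt):
    a=ray(c,px,s['tcp_pos'][2]-xt); return (a-s['tcp_pos'])@np.array(s['tool_rot'])*1000
print(tool([(243.5,188.5),(401.5,188.5),(392,364),(255,364)],-.0148).round(1))
save('w28z',cv2.resize(np.clip(f['color'][170:380,230:415].astype(float)*1.6,0,255).astype(np.uint8),None,fx=2.8,fy=2.8))
E
```

```text
clk 31.50 tcp [ 0.5495 -0.0351  0.1347] yaw -91.02 w 0.686 | turn [-0.0004  0.003   0.0008] | shift cm [ -0.526 -35.301  17.965] n 12 per row [-0.044 -2.942  1.497] j6 75->75
[[-14.5 -28.5 -39.1]
 [-14.5  30.1 -39.1]
 [-15.1  31.2  39.7]
 [-15.1 -28.6  39.6]]
```

View pics/w28z.png

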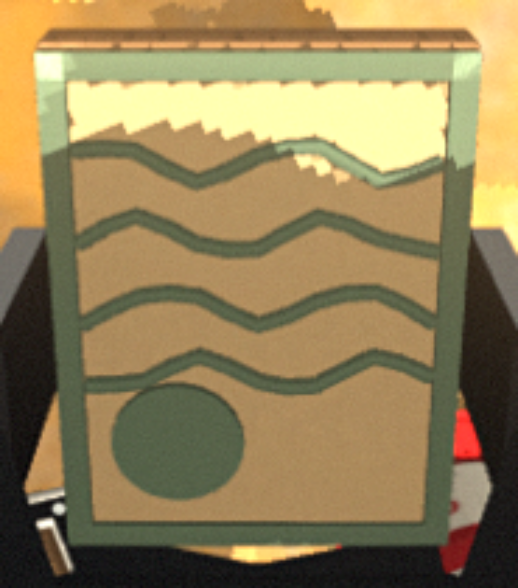

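carry_out(increments=[[0,-3,1.52,0,0,0],[0,-3,1.52,0,0,0],[0,-3,1.52,0,0,0],[0,-3,1.52,0,0,0],[0,-3,1.52,0,0,0],[0,-3,1.52,0,0,0],[0,-3,1.52,0,0,0],[0,-3,1.52,0,0,0],[0,-3,1.52,0,0,0],[0,-3,1.52,0,0,0]])

```text
clock: 32.33
tcp_pos: [0.4028, 0.267, 0.1351]
tool_rot: [[-0.003, -0.018, -1.0], [-0.001, -1.0, 0.018], [-1.0, 0.001, 0.003]]
contact_force: [0.3, 0.3, -0.5]
width: 0.686
```

carry_out(increments=[[0,-2.7,1.4,0,0,0],[0,-2.0,1.0,0,0,0],[0,-0.6,0.36,0,0,0],[0,0,0,0,0,0],[0,0,0,0,0,0],[0,0,0,0,0,0]])

```text
clock: 32.83
tcp_pos: [0.3783, 0.3184, 0.136]
tool_rot: [[-0.001, -0.019, -1.0], [-0.001, -1.0, 0.019], [-1.0, 0.001, 0.001]]
contact_force: [-0.2, 0.2, -0.2]
width: 0.687
```

```bash
python3 - <<'E'
from h import *
f,s=snap('w29');c=cam(f,s)
b=blob(f,s,(230,0,420,182),(45,50,30),(95,255,255),.006);print(rect(b[2]), cv2.boundingRect(b[1]))
b=blob(f,s,(230,0,420,182),(0,0,110),(180,50,255),.006);print('white',rect(b[2]), cv2.boundingRect(b[1]))
go([.376,.321,.14],-91)
save('w29z',cv2.resize(f['color'][0:190,240:410],None,fx=3.1,fy=3.1))
E
```

```text
('c', array([455.7, 321. ]), 'LxW', array([109.8,  86.2]), 'yaw long -1.1') (254, 8, 123, 156)
white ('c', array([455.9, 321. ]), 'LxW', array([96.4, 72.6]), 'yaw long -1.0') (264, 18, 103, 137)
clk 32.88 tcp [0.3784 0.3184 0.1361] yaw -91.10 w 0.686 | turn [-0.0017  0.0004 -0.0005] | shift cm [-0.39  -0.253  0.249] n 1 per row [-0.39  -0.253  0.249] j6 118->117
```

View pics/w29.png

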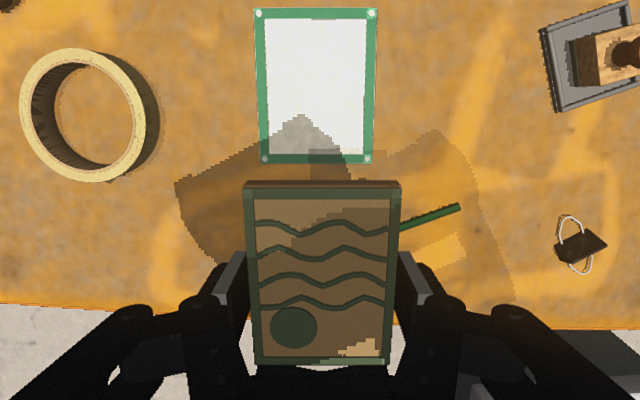

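View pics/w29z.png

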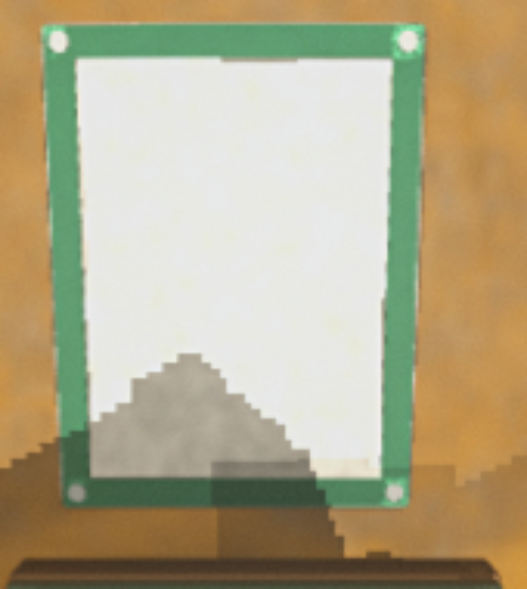

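```bash
python3 - <<'E'
from h import *
go([.4560,.3219,.03],-91.05)
E
```

```text
clk 32.88 tcp [0.3784 0.3184 0.1361] yaw -91.10 w 0.686 | turn [-0.0008  0.0004 -0.0005] | shift cm [10.61  -0.489 -7.748] n 4 per row [ 2.653 -0.122 -1.937] j6 118->118
```

carry_out(increments=[[0,-0.15,-2,0,0,0],[0,-0.2,-3,0,0,0],[0,-0.14,-2.75,0,0,0],[2.5,0,0,0,0,0],[3,0,0,0,0,0],[3,0,0,0,0,0],[2.0,0,0,0,0,0],[0,0,0,0,0,0],[0,0,0,0,0,0]])

```text
clock: 33.63
tcp_pos: [0.4557, 0.3222, 0.0312]
tool_rot: [[-0.001, -0.019, -1.0], [-0.001, -1.0, 0.019], [-1.0, 0.001, 0.001]]
contact_force: [0.6, 0.6, -0.2]
width: 0.685
```

```bash
python3 - <<'E'
from h import *
f,s=snap('w30');c=cam(f,s)
save('w30z',cv2.resize(f['color'][110:200,220:430],None,fx=3.8,fy=3.8,interpolation=2))
go([.4560,.3219,.0022],-91.05)
E
```

```text
clk 33.68 tcp [0.4564 0.3227 0.0325] yaw -91.06 w 0.682 | turn [-0.0002 -0.0012  0.0005] | shift cm [3.027 0.081 0.038] n 1 per row [3.027 0.081 0.038] j6 114->114
```

View pics/w30z.png

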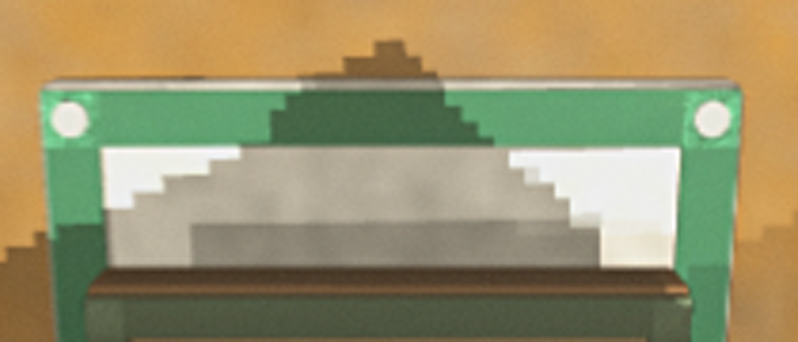

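carry_out(increments=[[1.5,0.05,0.03,0,0,0],[0.8,0,0,0,0,0],[0.3,0,0,0,0,0],[0,0,0,0,0,0],[0,0,0,0,0,0]])

```text
clock: 34.1
tcp_pos: [0.4556, 0.3227, 0.0062]
tool_rot: [[0.001, -0.018, -1.0], [0.0, -1.0, 0.018], [-1.0, -0.0, -0.001]]
contact_force: [0.2, 0.0, -1.0]
width: 0.685
```

```bash
python3 - <<'E'
from h import *
f,s=snap('w31');c=cam(f,s);print(s['contact_force'])
save('w31z',cv2.resize(f['color'][110:200,220:430],None,fx=3.8,fy=3.8,interpolation=2))
go([.4560,.3219,.0022],-91.05)
E
```

```text
[ 0.22913511  0.02295888 -0.96484215]
clk 34.15 tcp [0.4556 0.3227 0.0062] yaw -91.01 w 0.689 | turn [ 0.0007 -0.0011  0.0005] | shift cm [ 0.403  0.081 -0.042] n 1 per row [ 0.403  0.081 -0.042] j6 114->114
```

View pics/w31z.png

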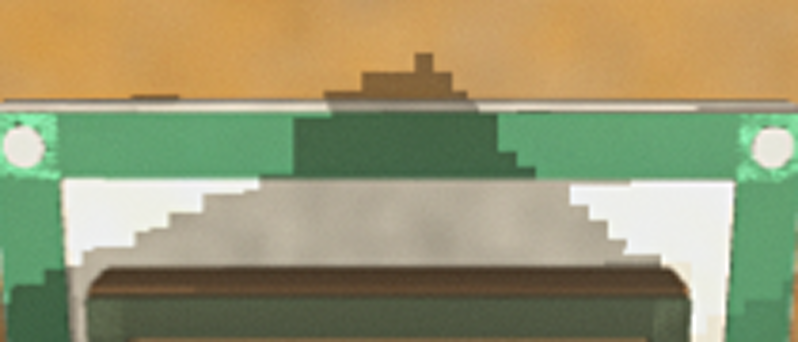

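carry_out(increments=[[0.1,0.1,0,0,0,0],[0,0,0,0,0,0],[0,0,0,0,0,0]])

```text
clock: 34.4
tcp_pos: [0.4552, 0.3216, 0.0046]
tool_rot: [[0.0, -0.018, -1.0], [0.0, -1.0, 0.018], [-1.0, -0.0, -0.0]]
contact_force: [0.3, -0.0, -0.8]
width: 0.684
```

```bash
python3 - <<'E'
from h import *
f,s=snap('w32');c=cam(f,s);print(s['contact_force'])
save('w32z',cv2.resize(f['color'][110:200,220:430],None,fx=3.8,fy=3.8,interpolation=2))
go([.4560,.3219,.0022],-91.05)
E
```

```text
[ 0.26142738 -0.00304464 -0.84371354]
clk 34.45 tcp [0.4552 0.3215 0.0046] yaw -91.01 w 0.684 | turn [ 0.0007 -0.0002  0.0001] | shift cm [ 0.239 -0.037 -0.076] n 1 per row [ 0.239 -0.037 -0.076] j6 114->114
```

View pics/w32z.png

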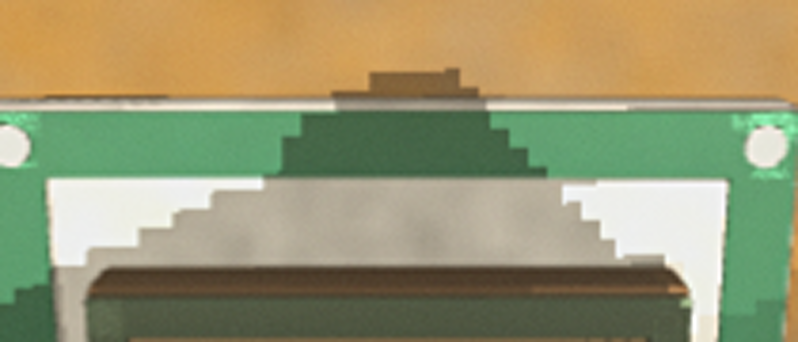

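```bash
python3 - <<'E'
from h import *
f,s=pickle.load(open('w32.pkl','rb'));c=cam(f,s)
def tool(px,z):
    return (ray(c,px,z)-s['tcp_pos'])@np.array(s['tool_rot'])*1000
print(tool([(321,139.5),(321,156.8)],.006).round(1), tool([(321,187.5)],s['tcp_pos'][2]+.0148).round(1))
f,s=pickle.load(open('w19.pkl','rb'));c=cam(f,s)
print(tool([(321,120+80/3.8),(321,120+147/3.8)],.006).round(1), tool([(321,120+200/3.8)],s['tcp_pos'][2]+.0157).round(1))
E
```

```text
[[ -1.3   0.3 -55.4]
 [ -1.3   0.3 -48.5]] [[-14.8   0.3 -39.3]]
[[ -4.7   0.3 -55.2]
 [ -4.7   0.3 -48.4]] [[-15.7   0.3 -45.1]]
```

carry_out(increments=[[0.1,-0.03,-0.05,0,0,0],[0.15,0,0,0,0,0],[0,0,0,0,0,0],[0,0,0,0,0,0]])

```text
clock: 34.78
tcp_pos: [0.4559, 0.3219, 0.0022]
tool_rot: [[0.001, -0.018, -1.0], [0.0, -1.0, 0.018], [-1.0, -0.0, -0.001]]
contact_force: [-0.1, -1.0, 2.4]
width: 0.687
```

```bash
python3 - <<'E'
from h import *
f,s=snap('w33');c=cam(f,s);print(s['contact_force'])
save('w33z',cv2.resize(f['color'][110:200,220:430],None,fx=3.8,fy=3.8,interpolation=2))
go([.4560,.3219,.0022],-91.05)
E
```

```text
[-0.05374387 -1.00736291  2.39984197]
clk 34.83 tcp [0.4559 0.3219 0.0022] yaw -91.01 w 0.686 | turn [ 0.0007 -0.0006  0.0003] | shift cm [-0.004  0.001 -0.012] n 1 per row [-0.004  0.001 -0.012] j6 114->114
```

View pics/w33z.png

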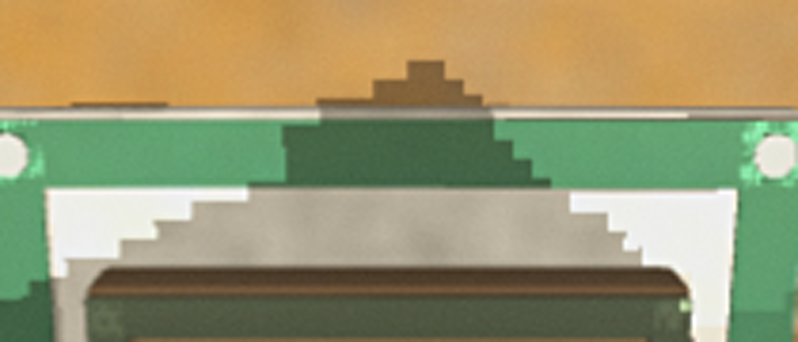

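carry_out(increments=[[0,0,0,0,0,0],[0,0,0,0,0,0],[0,0,0,0,0,0],[0,0,0,0,0,0],[-1,0,0,0,0,0],[-2.5,0,0,0,0,0],[-3.5,0,1,0,0,0],[-3.5,0,3,0,0,0],[-3.5,0,3.5,0,0,0],[0,0,0,0,0,0]], gripper=8.5)

```text
clock: 35.67
tcp_pos: [0.3873, 0.3243, 0.1389]
tool_rot: [[0.006, -0.015, -1.0], [0.004, -1.0, 0.016], [-1.0, -0.004, -0.006]]
contact_force: [-0.7, -0.9, 1.2]
width: 0.992
```

carry_out(increments=[[0,0,0,0,0,0],[0,0,0,0,0,0]])

```text
clock: 35.83
tcp_pos: [0.3893, 0.3229, 0.133]
tool_rot: [[0.0, -0.018, -1.0], [-0.0, -1.0, 0.018], [-1.0, 0.0, -0.0]]
contact_force: [-0.4, 0.4, 0.4]
width: 0.995
```

```bash
python3 - <<'E'
from h import *
f,s=snap('w34')
save('w34z',cv2.resize(f['color'][5:195,245:400],None,fx=3,fy=3,interpolation=2))
f,s=snap('s34','side');save('s34z',cv2.resize(f['color'][130:360,220:450],None,fx=2.6,fy=2.6,interpolation=2))
go([.56,.12,.3])
E
```

```text
clk 35.93 tcp [0.3894 0.3227 0.132 ] yaw -91.04 w 0.999 | turn [-0.      0.0015 -0.0008] | shift cm [-16.801  19.953 -17.43 ] n 9 per row [-1.867  2.217 -1.937] j6 117->117
```

View pics/w34z.png

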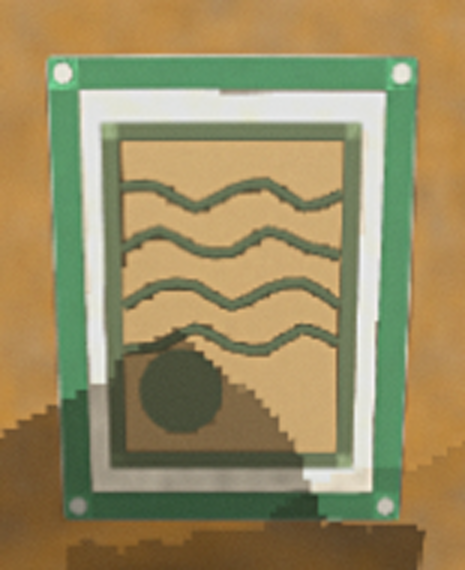

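View pics/s34z.png

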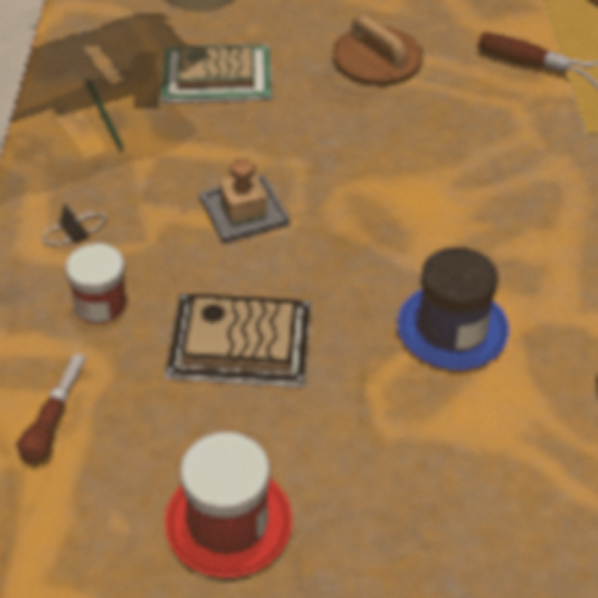

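```bash
python3 - <<'E'
from h import *
f,s=pickle.load(open('w34.pkl','rb'));c=cam(f,s)
g=lambda P:np.array([(245+x/3,5+y/3) for x,y in P])
b=ray(c,g([(101,122),(362,122),(352,467),(110,467)]),.018);w=ray(c,g([(62,73),(402,73),(386,507),(78,506)]),.006)
print('block',b.mean(0).round(4),rect((b[:,:2]*1000).astype(np.float32)));print('dots',w.mean(0).round(4),rect((w[:,:2]*1000).astype(np.float32)))
f,s=pickle.load(open('w20.pkl','rb'));c=cam(f,s)
g=lambda P:np.array([(250+x/3.5,15+y/3.5) for x,y in P])
b=ray(c,g([(78,78),(430,78),(412,535),(95,535)]),.018);w=ray(c,g([(50,49),(449,48),(431,556),(69,556)]),.006)
print('block',b.mean(0).round(4),rect((b[:,:2]*1000).astype(np.float32)));print('dots',w.mean(0).round(4),rect((w[:,:2]*1000).astype(np.float32)))
E
```

```text
block [0.4555 0.3208 0.018 ] ('c', array([455.5, 320.9]), 'LxW', array([78.5, 58.9]), 'yaw long -1.0')
dots [0.4555 0.3206 0.006 ] ('c', array([455.4, 320.6]), 'LxW', array([103.4,  79.3]), 'yaw long -1.0')
block [ 0.4687 -0.0385  0.018 ] ('c', array([468.7, -38.6]), 'LxW', array([88.8, 67.3]), 'yaw long -7.5')
dots [ 0.469  -0.0378  0.006 ] ('c', array([469. , -37.8]), 'LxW', array([103.3,  79.6]), 'yaw long -7.5')
```

```bash
python3 - <<'E'
from h import *
f,s=snap('t35','top');save('t35z',cv2.resize(f['color'][135:295,170:450],None,fx=2.8,fy=2.8,interpolation=2))
b=blob(f,s,(385,205,440,265),(0,0,150),(180,70,255),.069);print('red lid',circ(b[2]))
b=blob(f,s,(320,135,370,190),(0,0,0),(180,140,80),.069);print('blue lid',circ(b[2]))
d=pickle.load(open('f0.pkl','rb'))['top']
b=blob(*d,(385,205,440,265),(170,120,60),(6,255,255),.008);print('red saucer',circ(b[2]))
b=blob(*d,(320,140,365,182),(100,100,60),(125,255,255),.008);print('blue s',circ(b[2]))
E
```

```text
red lid ('enc', array([ 454.6, -205.7]), 58.7, 'ell', array([ 454.8, -206.5]), array([54.4, 57. ]))
blue lid ('enc', array([638.8, -31. ]), 63.5, 'ell', array([638.9, -31.7]), array([55.3, 62.2]))
red saucer ('enc', array([ 455.3, -205.3]), 89.0, 'ell', array([ 455.1, -205. ]), array([86.2, 87.1]))
blue s ('enc', array([641.4, -32.6]), 86.3, 'ell', array([641.5, -32.8]), array([83.2, 84.4]))
```

View pics/t35z.png

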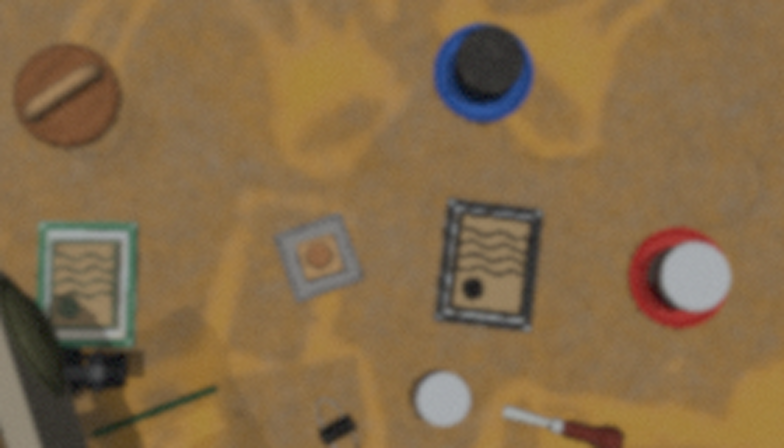

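```bash
python3 -c "
from rig import *
print(hand_in(),observe()['clock'])"
```

```text
the job is handed in; nothing more can be done
the job is handed in; nothing more can be done
```

The job is done and handed in at about 36 s of the 144 s allowed. I took both piles apart from the top down: stamp, blue jar, black block, then red jar, green block. No block was carried with a jar on it.

| Item | Where it is now | Last check |
|---|---|---|
| Stamp | Upright in the grey tray | Side and top views show it upright and about central; I did not measure the final offset |
| Blue jar | Upright in the blue saucer | About centred by eye and from the grasp offset; the top view was not a clean check (see below) |
| Red jar (the larger one) | Upright in the red saucer | Lid and saucer centres within about 1 mm in the top view |
| Black block | Lines up on the black-framed bed | Within about 1 mm of centre, same heading as the bed to 0.1° |
| Green block | Lines up on the green-framed bed | Within about 0.5 mm of centre, same heading as the bed to 0.1° |

- **Forces:** the highest external force in any reading was about 17 N, a brief press as the red jar touched its saucer. I raised the arm 1 mm before letting go.
- **Disagreements:** the wrist and top cameras disagreed by about 2 mm on the saucers, which is within the stated calibration. The top-view mask for the blue lid also picked up the dark jar body and read about 3 mm off. I put that down to the mask, but did not re-measure it separately.

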